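# Refit the filter panel studs

### The job

Press the red release so that the hood of the dust filter unit springs fully open and leave it open; then lift every orange stud off the drying rack, push each one fully home in a panel slot of its own and lock it with a quarter turn, so that its wing stands square across the slot, in line with the red ticks. Do not tip the rack or knock over the tin or the jar.

Things in the scene. Friction and masses are not known exactly. Their poses are not given: they have to be found in the camera images.
- hood (a joint): white hood (flat lid 300 x 190 x 8 mm) on the blue dust filter unit (bolted down), hinged along the unit's left (+y) edge. 0 rad = shut and latched, lying 1 mm over the panel. Once released, a spring swings it up and over to the left in one to two seconds to its stop at 2.2 rad and keeps it there, leaning outwards, away from the panel.
- release (a joint): rocker release on the unit's right (-y) side. Pressing its red pad down turns it from 0 to 0.22 rad (stop) and draws a steel catch off the hood's edge; the catch lets go near half travel (about 5 mm down at the pad's middle). Spring: about 2 N to start, 5 N fully down; it springs back.
- release_pad (a point): centre of the top face of the red release pad (44 x 34 mm), about 52 mm above the bench and 50 mm out from the hood's right edge; it goes down 10 mm. Axes as the unit's: x along the hinge, y towards the hinge.
- rack: drying rack, loose, 1.8 kg: steel base 130 x 340 x 10 mm, yellow bar along y (top 108 mm up). On the bar's -x side are five forked hooks at x = 0, y = -136, -68, 0, 68, 136 mm: two prongs along x, 17 mm apart, tops 100 mm up, free ends turned up 8 mm. A stud lifted straight up 30 mm is clear. Origin: middle of the underside; z up.
- stud1_wing (a point): quarter-turn stud, 60 g, or None if absent. This point: on its axis, where to grip the orange wing (36 mm along x, 12 mm thick along y, from 23 mm below to 14 above). Steel flange 34 mm wide, underside 26 mm below; shank 12 mm; brass tongue 28 (x) x 6 (y) mm, 34.5 to 42.5 mm below. z up. Starts hanging upright by its flange in a fork of the rack, wing along the prongs.
- stud2_wing (a point): quarter-turn stud, 60 g, or None if absent. This point: on its axis, where to grip the orange wing (36 mm along x, 12 mm thick along y, from 23 mm below to 14 above). Steel flange 34 mm wide, underside 26 mm below; shank 12 mm; brass tongue 28 (x) x 6 (y) mm, 34.5 to 42.5 mm below. z up. Starts hanging upright by its flange in a fork of the rack, wing along the prongs.
- stud3_wing (a point): quarter-turn stud, 60 g, or None if absent. This point: on its axis, where to grip the orange wing (36 mm along x, 12 mm thick along y, from 23 mm below to 14 above). Steel flange 34 mm wide, underside 26 mm below; shank 12 mm; brass tongue 28 (x) x 6 (y) mm, 34.5 to 42.5 mm below. z up. Starts hanging upright by its flange in a fork of the rack, wing along the prongs.
- stud4_wing (a point): quarter-turn stud, 60 g, or None if absent. This point: on its axis, where to grip the orange wing (36 mm along x, 12 mm thick along y, from 23 mm below to 14 above). Steel flange 34 mm wide, underside 26 mm below; shank 12 mm; brass tongue 28 (x) x 6 (y) mm, 34.5 to 42.5 mm below. z up. Starts hanging upright by its flange in a fork of the rack, wing along the prongs.
- stud5_wing (a point): quarter-turn stud, 60 g, or None if absent. This point: on its axis, where to grip the orange wing (36 mm along x, 12 mm thick along y, from 23 mm below to 14 above). Steel flange 34 mm wide, underside 26 mm below; shank 12 mm; brass tongue 28 (x) x 6 (y) mm, 34.5 to 42.5 mm below. z up. Starts hanging upright by its flange in a fork of the rack, wing along the prongs.
- slot1 (a point): keyed slot, centre, at the panel's top face (70 mm up; 6 mm thick, hollow below). Slot 33 mm along x, 10 mm wide, with a 16 mm square middle; y across it (red ticks), to the hinge. Neighbours 80 mm (x) and 84 mm (y) off. The tongue passes if in line within about 8 degrees. With the flange on the panel the wing point is 26 mm above; a quarter turn either way locks; no detent.
- slot2 (a point): keyed slot, centre, at the panel's top face (70 mm up; 6 mm thick, hollow below). Slot 33 mm along x, 10 mm wide, with a 16 mm square middle; y across it (red ticks), to the hinge. Neighbours 80 mm (x) and 84 mm (y) off. The tongue passes if in line within about 8 degrees. With the flange on the panel the wing point is 26 mm above; a quarter turn either way locks; no detent.
- slot3 (a point): keyed slot, centre, at the panel's top face (70 mm up; 6 mm thick, hollow below). Slot 33 mm along x, 10 mm wide, with a 16 mm square middle; y across it (red ticks), to the hinge. Neighbours 80 mm (x) and 84 mm (y) off. The tongue passes if in line within about 8 degrees. With the flange on the panel the wing point is 26 mm above; a quarter turn either way locks; no detent.
- slot4 (a point): keyed slot, centre, at the panel's top face (70 mm up; 6 mm thick, hollow below). Slot 33 mm along x, 10 mm wide, with a 16 mm square middle; y across it (red ticks), to the hinge. Neighbours 80 mm (x) and 84 mm (y) off. The tongue passes if in line within about 8 degrees. With the flange on the panel the wing point is 26 mm above; a quarter turn either way locks; no detent.
- slot5 (a point): keyed slot, centre, at the panel's top face (70 mm up; 6 mm thick, hollow below). Slot 33 mm along x, 10 mm wide, with a 16 mm square middle; y across it (red ticks), to the hinge. Neighbours 80 mm (x) and 84 mm (y) off. The tongue passes if in line within about 8 degrees. With the flange on the panel the wing point is 26 mm above; a quarter turn either way locks; no detent.
- slot6 (a point): keyed slot, centre, at the panel's top face (70 mm up; 6 mm thick, hollow below). Slot 33 mm along x, 10 mm wide, with a 16 mm square middle; y across it (red ticks), to the hinge. Neighbours 80 mm (x) and 84 mm (y) off. The tongue passes if in line within about 8 degrees. With the flange on the panel the wing point is 26 mm above; a quarter turn either way locks; no detent.
- tin: paint tin, 84 mm across, 110 mm high, a bystander standing on the bench; origin under its centre, z up.
- jar: jar, 64 mm across, 90 mm high, a bystander standing on the bench; origin under its centre, z up.
There are look-alikes about, which are no part of the job. Leave any turquoise look-alike of the part that bears stud3_wing alone. Leave any green look-alike of the part that bears stud4_wing alone.

How it is judged (in metres and radians):
On the way, in this order (a step that is already met when the one before it is completed fails the run):
1. the hood has sprung open to its stop (value of joint hood above 2.05 rad), for 0.2 s.
2. every stud is home in a slot and turned square across it (((horizontal distance between stud1_wing and slot1 below 0.008 m and z of stud1_wing in the frame of slot1 between 0.021 and 0.029 m and angle between the x axis of stud1_wing and the y axis of slot1, either way round below 0.3 rad and angle between stud1_wing's own z axis and vertical below 0.12 rad) or (horizontal distance between stud1_wing and slot2 below 0.008 m and z of stud1_wing in the frame of slot2 between 0.021 and 0.029 m and angle between the x axis of stud1_wing and the y axis of slot2, either way round below 0.3 rad and angle between stud1_wing's own z axis and vertical below 0.12 rad) or (horizontal distance between stud1_wing and slot3 below 0.008 m and z of stud1_wing in the frame of slot3 between 0.021 and 0.029 m and angle between the x axis of stud1_wing and the y axis of slot3, either way round below 0.3 rad and angle between stud1_wing's own z axis and vertical below 0.12 rad) or (horizontal distance between stud1_wing and slot4 below 0.008 m and z of stud1_wing in the frame of slot4 between 0.021 and 0.029 m and angle between the x axis of stud1_wing and the y axis of slot4, either way round below 0.3 rad and angle between stud1_wing's own z axis and vertical below 0.12 rad) or (horizontal distance between stud1_wing and slot5 below 0.008 m and z of stud1_wing in the frame of slot5 between 0.021 and 0.029 m and angle between the x axis of stud1_wing and the y axis of slot5, either way round below 0.3 rad and angle between stud1_wing's own z axis and vertical below 0.12 rad) or (horizontal distance between stud1_wing and slot6 below 0.008 m and z of stud1_wing in the frame of slot6 between 0.021 and 0.029 m and angle between the x axis of stud1_wing and the y axis of slot6, either way round below 0.3 rad and angle between stud1_wing's own z axis and vertical below 0.12 rad)) and ((horizontal distance between stud2_wing and slot1 below 0.008 m and z of stud2_wing in the frame of slot1 between 0.021 and 0.029 m and angle between the x axis of stud2_wing and the y axis of slot1, either way round below 0.3 rad and angle between stud2_wing's own z axis and vertical below 0.12 rad) or (horizontal distance between stud2_wing and slot2 below 0.008 m and z of stud2_wing in the frame of slot2 between 0.021 and 0.029 m and angle between the x axis of stud2_wing and the y axis of slot2, either way round below 0.3 rad and angle between stud2_wing's own z axis and vertical below 0.12 rad) or (horizontal distance between stud2_wing and slot3 below 0.008 m and z of stud2_wing in the frame of slot3 between 0.021 and 0.029 m and angle between the x axis of stud2_wing and the y axis of slot3, either way round below 0.3 rad and angle between stud2_wing's own z axis and vertical below 0.12 rad) or (horizontal distance between stud2_wing and slot4 below 0.008 m and z of stud2_wing in the frame of slot4 between 0.021 and 0.029 m and angle between the x axis of stud2_wing and the y axis of slot4, either way round below 0.3 rad and angle between stud2_wing's own z axis and vertical below 0.12 rad) or (horizontal distance between stud2_wing and slot5 below 0.008 m and z of stud2_wing in the frame of slot5 between 0.021 and 0.029 m and angle between the x axis of stud2_wing and the y axis of slot5, either way round below 0.3 rad and angle between stud2_wing's own z axis and vertical below 0.12 rad) or (horizontal distance between stud2_wing and slot6 below 0.008 m and z of stud2_wing in the frame of slot6 between 0.021 and 0.029 m and angle between the x axis of stud2_wing and the y axis of slot6, either way round below 0.3 rad and angle between stud2_wing's own z axis and vertical below 0.12 rad)) and ((horizontal distance between stud3_wing and slot1 below 0.008 m and z of stud3_wing in the frame of slot1 between 0.021 and 0.029 m and angle between the x axis of stud3_wing and the y axis of slot1, either way round below 0.3 rad and angle between stud3_wing's own z axis and vertical below 0.12 rad) or (horizontal distance between stud3_wing and slot2 below 0.008 m and z of stud3_wing in the frame of slot2 between 0.021 and 0.029 m and angle between the x axis of stud3_wing and the y axis of slot2, either way round below 0.3 rad and angle between stud3_wing's own z axis and vertical below 0.12 rad) or (horizontal distance between stud3_wing and slot3 below 0.008 m and z of stud3_wing in the frame of slot3 between 0.021 and 0.029 m and angle between the x axis of stud3_wing and the y axis of slot3, either way round below 0.3 rad and angle between stud3_wing's own z axis and vertical below 0.12 rad) or (horizontal distance between stud3_wing and slot4 below 0.008 m and z of stud3_wing in the frame of slot4 between 0.021 and 0.029 m and angle between the x axis of stud3_wing and the y axis of slot4, either way round below 0.3 rad and angle between stud3_wing's own z axis and vertical below 0.12 rad) or (horizontal distance between stud3_wing and slot5 below 0.008 m and z of stud3_wing in the frame of slot5 between 0.021 and 0.029 m and angle between the x axis of stud3_wing and the y axis of slot5, either way round below 0.3 rad and angle between stud3_wing's own z axis and vertical below 0.12 rad) or (horizontal distance between stud3_wing and slot6 below 0.008 m and z of stud3_wing in the frame of slot6 between 0.021 and 0.029 m and angle between the x axis of stud3_wing and the y axis of slot6, either way round below 0.3 rad and angle between stud3_wing's own z axis and vertical below 0.12 rad)) and ((horizontal distance between stud4_wing and slot1 below 0.008 m and z of stud4_wing in the frame of slot1 between 0.021 and 0.029 m and angle between the x axis of stud4_wing and the y axis of slot1, either way round below 0.3 rad and angle between stud4_wing's own z axis and vertical below 0.12 rad) or (horizontal distance between stud4_wing and slot2 below 0.008 m and z of stud4_wing in the frame of slot2 between 0.021 and 0.029 m and angle between the x axis of stud4_wing and the y axis of slot2, either way round below 0.3 rad and angle between stud4_wing's own z axis and vertical below 0.12 rad) or (horizontal distance between stud4_wing and slot3 below 0.008 m and z of stud4_wing in the frame of slot3 between 0.021 and 0.029 m and angle between the x axis of stud4_wing and the y axis of slot3, either way round below 0.3 rad and angle between stud4_wing's own z axis and vertical below 0.12 rad) or (horizontal distance between stud4_wing and slot4 below 0.008 m and z of stud4_wing in the frame of slot4 between 0.021 and 0.029 m and angle between the x axis of stud4_wing and the y axis of slot4, either way round below 0.3 rad and angle between stud4_wing's own z axis and vertical below 0.12 rad) or (horizontal distance between stud4_wing and slot5 below 0.008 m and z of stud4_wing in the frame of slot5 between 0.021 and 0.029 m and angle between the x axis of stud4_wing and the y axis of slot5, either way round below 0.3 rad and angle between stud4_wing's own z axis and vertical below 0.12 rad) or (horizontal distance between stud4_wing and slot6 below 0.008 m and z of stud4_wing in the frame of slot6 between 0.021 and 0.029 m and angle between the x axis of stud4_wing and the y axis of slot6, either way round below 0.3 rad and angle between stud4_wing's own z axis and vertical below 0.12 rad)) and ((horizontal distance between stud5_wing and slot1 below 0.008 m and z of stud5_wing in the frame of slot1 between 0.021 and 0.029 m and angle between the x axis of stud5_wing and the y axis of slot1, either way round below 0.3 rad and angle between stud5_wing's own z axis and vertical below 0.12 rad) or (horizontal distance between stud5_wing and slot2 below 0.008 m and z of stud5_wing in the frame of slot2 between 0.021 and 0.029 m and angle between the x axis of stud5_wing and the y axis of slot2, either way round below 0.3 rad and angle between stud5_wing's own z axis and vertical below 0.12 rad) or (horizontal distance between stud5_wing and slot3 below 0.008 m and z of stud5_wing in the frame of slot3 between 0.021 and 0.029 m and angle between the x axis of stud5_wing and the y axis of slot3, either way round below 0.3 rad and angle between stud5_wing's own z axis and vertical below 0.12 rad) or (horizontal distance between stud5_wing and slot4 below 0.008 m and z of stud5_wing in the frame of slot4 between 0.021 and 0.029 m and angle between the x axis of stud5_wing and the y axis of slot4, either way round below 0.3 rad and angle between stud5_wing's own z axis and vertical below 0.12 rad) or (horizontal distance between stud5_wing and slot5 below 0.008 m and z of stud5_wing in the frame of slot5 between 0.021 and 0.029 m and angle between the x axis of stud5_wing and the y axis of slot5, either way round below 0.3 rad and angle between stud5_wing's own z axis and vertical below 0.12 rad) or (horizontal distance between stud5_wing and slot6 below 0.008 m and z of stud5_wing in the frame of slot6 between 0.021 and 0.029 m and angle between the x axis of stud5_wing and the y axis of slot6, either way round below 0.3 rad and angle between stud5_wing's own z axis and vertical below 0.12 rad))), for 0.2 s.
At the end, for the whole second after the job is handed in: The hood is open (over 2.05 rad) and every stud present is upright (within 0.12 rad) in a slot of its own, its axis within 8 mm of the slot's centre, its flange on the panel (wing point 21 to 29 mm above the slot point), its wing square across the slot within 0.3 rad; the rack stands (all of step 2 and value of joint hood above 2.05 rad and angle between rack's own z axis and vertical below 0.1 rad); the robot touches nothing.
It fails at once if the rack is tipped (angle between rack's own z axis and vertical above 0.5 rad).
It fails at once if the tin or the jar is knocked over (angle between any of tin, jar's own z axis and vertical above 0.6 rad).
Of stud1, stud2, stud3, stud4, stud5 only 4 to 5 are there at a start; the rules pass over those that are not, and their reading is None.
At some moment in a run one of rack may be knocked a few centimetres aside while the robot is not near it.
It also fails if it takes over 208 s, if anything falls off the work surface, if the arm or the gripper's body presses on something with over 40 N, if the wrist force passes 120 N, or if a joint passes its speed limit or range.

### The arm

A 6-joint arm with a two-finger parallel gripper is mounted at the origin on the work surface. World frame = base frame: x ahead of the robot, y to its left, z up, the work surface at z = 0. Lengths are in m, angles in degrees, forces in N, time in s.
With the tool pointing down it reaches from about 0.275 to 0.85 m from the base axis. Payload 5.2 kg.
Tool frame: the origin (TCP) lies on the centre line of the jaws, within the pads' length; the fingertips stand 14 mm ahead of it and the grasp point (between the pads) lies 5 mm behind it; z points along the fingers, y is the direction in which the jaws open and shut (so a half turn about z gives the same grasp; the last joint's range is limited). The gripper opens to 85 mm and grips with 20 to 120 N. Pads are 22 mm wide; open, the fingers measure 114 mm over their backs; the gripper's body (76 mm by 85 mm) begins 54 mm behind the grasp point. The pads swing forward as they close: fully open they stand 13 mm farther back than shut.
Start: joints at [57.995, 14.817, 87.949, -0, 77.235, -11.62], TCP at [0.192, 0.516, 0.245] pointing down, gripper open.
Joint ranges: [-179.93, 179.93], [-52.35, 119.4], [10.71, 147.94], [-69.91, 249.91], [12.55, 155.21], [-178.61, 178.61]. Speed limits (degrees/s): [147.25, 147.25, 180, 180, 180, 180].

### API

Orientations are given as a 3x3 rotation matrix whose columns are the frame's x, y, z axes.
In Python, from station import manip gives the robot as it stands.
- The arm moves only by the tool arm_command, never from a script. Its arguments are lists of equal length, an entry for each row: "slide": the shift along the tool's x, y, z in cm, a list of three; "spin": the turn about the tool's z in rad; "grip": the finger opening in cm, from 0 to 8.54. In form: {"slide": [[x, y, z], ...], "spin": [spin, ...], "grip": [grip, ...]}. A call has exactly 5 rows; each row shifts and turns the commanded pose from where the row before left it, along the tool's axes as they then stand; what a row does not reach is not made up. A row lasts 1/12 s, in which the tool goes at most 41.7 mm and 7.16 degrees, less where a joint would pass 70% of its speed; a pose out of reach is approached as far as the arm can. A call with a gripper value outside its range is refused whole. The fingers move at their own pace and stop on an object; "newtons" is the grip in N (left out, the last holds). Time passes only in rows, so rows that do not move let the fingers close, or fill a call up. It gives the time, the measured TCP pose, the force and the opening at its end, in the units of the state.
- manip.state(): the state, without advancing time (a new reading comes with each control period).
- manip.snapshot(name): name is "scene" or "top" or "wrist"; returns the picture (420x560x3 uint8, red, green, blue); there is no depth.
- manip.calibration(name): a dict with "mtx" (3x3 intrinsics, pixels), "R" (3x3) and "t" (3): a world point X has camera coordinates R X + t; the wrist camera has in their place "mount" (4x4, takes a point from camera to tool coordinates, whose origin is the TCP and whose axes are the flange's). Camera axes: x right, y down, z forward; pixel columns grow to the right and rows downward; lengths in m; the calibration is good to about 2 mm. A picture is of the moment at which its call begins: read the wrist's pose just before it. calibration takes no time and is no camera call.
- manip.finish_job(): hands the job in, once; it reports no verdict.
The state is a dict: "t": time; "joint_positions": joint angles; "qvel": joint speeds; "tau": joint torques, N m; "tool_pos": TCP position; "eef_rot": TCP orientation; "wrist_force": force on the tool from outside, world axes, zero at the start; "ft_torque": the same for the moment, N m; "gripper_width": finger opening in m.
Only numpy, scipy, OpenCV 4.12 (cv2) and the standard library are available. Lean on these libraries where they do the work, as an engineer would, in place of code of your own. Each camera call takes 0.05 s, during which the arm holds its last target. There are 200 camera calls.

## Working session

There is one attempt and no reset: what is moved stays moved. The work goes in short steps, Python scripts to look and compute and a tool call to move; the robot and the scene stay as the last step left them, time stands still between calls to the robot, and variables do not carry over. Pictures are saved under pics/ and viewed, about 12 in all and at most 16, crops included, and the job is handed in when it is done.

Besides the shell and the picture viewer there is one more tool, called in YAML: its name, and indented under it one key for each argument. arm_command: Moves the arm, as the interface text tells. Its arguments: {"type":"object","properties":{"slide":{"type":"array","items":{"type":"array","items":{"type":"number"}}},"spin":{"type":"array","items":{"type":"number"}},"grip":{"type":"array","items":{"type":"number"}},"newtons":{"type":"number"}},"required":["slide","spin","grip"]}

```bash
mkdir -p pics; ls; cat > h.py <<'E'
import numpy as np, cv2, json
from station import manip
def snap(n,f):
    s=manip.state(); im=manip.snapshot(n); cv2.imwrite(f'pics/{f}.png',im[:,:,::-1]); 
    json.dump({k:np.array(s[k]).tolist() for k in('tool_pos','eef_rot')},open(f'pics/{f}.json','w'));return im
def ray(n,uv,f=None):
    c=manip.calibration(n);K=np.array(c['mtx']);d=np.linalg.solve(K,[uv[0],uv[1],1.])
    if n=='wrist':
        s=json.load(open(f'pics/{f}.json'));T=np.eye(4);T[:3,:3]=s['eef_rot'];T[:3,3]=s['tool_pos'];M=T@np.array(c['mount'])
        return M[:3,3],M[:3,:3]@d
    R=np.array(c['R']);t=np.array(c['t']);return -R.T@t,R.T@d
def atz(r,z): o,d=r; return o+d*(z-o[2])/d[2]
def tri(*rs):
    A=0;b=0
    for o,d in rs:
        d=d/np.linalg.norm(d);P=np.eye(3)-np.outer(d,d);A=A+P;b=b+P@o
    p=np.linalg.solve(A,b);return p,[float(np.linalg.norm(np.cross(p-o,d/np.linalg.norm(d)))) for o,d in rs]
def move(target,yaw=None):
    s=manip.state();R=np.array(s['eef_rot']);print('slide cm',(R.T@(np.array(target)-s['tool_pos'])*100).round(2))
E
python3 - <<'E'
from h import *
a=snap('scene','s0');b=snap('top','t0')
s=manip.state();print(s['t'],np.round(s['eef_rot'],3),s['gripper_width'],s['wrist_force'])
for n in('scene','top','wrist'):print(manip.calibration(n))
for f in('s0','t0'):
    cv2.imwrite(f'pics/{f}b.png',cv2.resize(cv2.imread(f'pics/{f}.png'),(784,588),interpolation=cv2.INTER_CUBIC))
E
```

```text
pics
0.1 [[-0.937  0.348 -0.001]
 [ 0.348  0.937 -0.001]
 [ 0.    -0.002 -1.   ]] 0.08555642641094509 [ 0.48853679  0.53999255 -0.81780785]
{'mtx': array([[428.41288987,   0.        , 286.71847477],
       [  0.        , 428.41288987, 207.41943635],
       [  0.        ,   0.        ,   1.        ]]), 'R': array([[ 0.16575712,  0.98615876,  0.00393431],
       [ 0.54218347, -0.08779825, -0.83566055],
       [-0.82374854,  0.1406498 , -0.54923216]]), 't': array([-0.05163403, -0.22292761,  1.50340903])}
{'mtx': array([[384.41893789,   0.        , 275.89081699],
       [  0.        , 384.41893789, 201.18647414],
       [  0.        ,   0.        ,   1.        ]]), 'R': array([[ 0.01714316, -0.99951098,  0.02615184],
       [-0.99845631, -0.01849539, -0.05237295],
       [ 0.05283102, -0.02521363, -0.99828511]]), 't': array([-0.04282882,  0.57662307,  0.93360185])}
{'mtx': array([[304.36543015,   0.        , 276.00091176],
       [  0.        , 304.36543015, 206.15529811],
       [  0.        ,   0.        ,   1.        ]]), 'mount': array([[-5.49618586e-04, -9.63034973e-01, -2.69375831e-01,
         6.89424678e-02],
       [ 9.99999782e-01, -6.27916428e-04,  2.04498726e-04,
        -2.75009968e-04],
       [-3.66084935e-04, -2.69375660e-01,  9.63035108e-01,
        -1.29286758e-01],
       [ 0.00000000e+00,  0.00000000e+00,  0.00000000e+00,
         1.00000000e+00]])}
```

View pics/s0b.png

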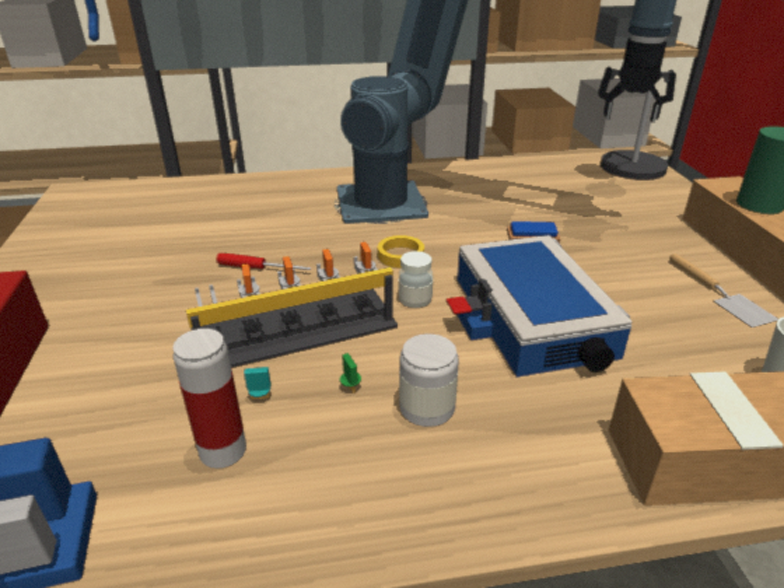

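View pics/t0b.png

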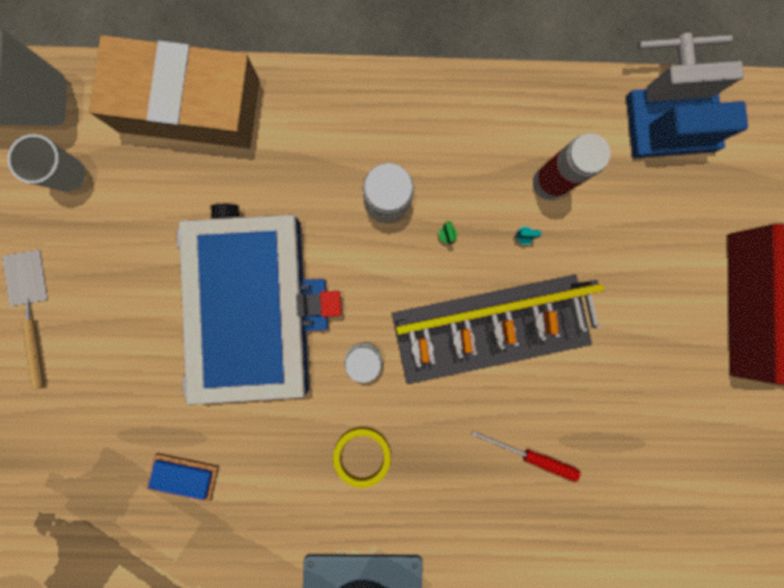

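```bash
python3 - <<'E'
from h import *
q=1.4
T=lambda u,v:ray('top',(u/q,v/q)); S=lambda u,v:ray('scene',(u/q,v/q))
c=[atz(T(*p),.079) for p in[(180,222),(297,217),(305,397),(187,403)]]
print(np.round(c,3));print([np.linalg.norm(c[i]-c[(i+1)%4]).round(3) for i in range(4)])
print('scene corners',[atz(S(*p),.079).round(3) for p in[(627,323),(520,340),(460,247),(548,238)]])
print('pad',atz(T(330,304),.052),tri(T(330,304),S(461,305)))
for a,b in zip([(424,350),(466,341),(509,331),(551,322)],[(365,256),(327,264),(289,271),(246,280)]):print(tri(T(*a),S(*b)), atz(T(*a),.14).round(3))
print('bar',atz(T(401,330),.108),atz(T(603,289),.108))
print('jar',atz(T(363,363),.09),'tin',atz(T(388,186),.11))
E
```

```text
[[0.666 0.309 0.079]
 [0.678 0.118 0.079]
 [0.384 0.098 0.079]
 [0.372 0.287 0.079]]
[np.float64(0.191), np.float64(0.294), np.float64(0.19), np.float64(0.294)]
scene corners [array([0.676, 0.299, 0.079]), array([0.691, 0.118, 0.079]), array([0.396, 0.099, 0.079]), array([0.388, 0.279, 0.079])]
pad [0.53586089 0.06268925 0.052     ] (array([0.53642451, 0.06535646, 0.04383274]), [0.0020792156669389435, 0.0020792156669389526])
(array([ 0.46577073, -0.09082518,  0.11655095]), [0.00023374604999478276, 0.00023374604999483513]) [ 0.467 -0.089  0.14 ]
(array([ 0.48074832, -0.15735829,  0.11545961]), [9.34364719571832e-05, 9.343647195724994e-05]) [ 0.482 -0.153  0.14 ]
(array([ 0.49784991, -0.22287646,  0.11857676]), [0.001617099587745752, 0.0016170995877457103]) [ 0.498 -0.219  0.14 ]
(array([ 0.51291637, -0.29119186,  0.11696661]), [0.0005033922651018051, 0.0005033922651015969]) [ 0.513 -0.284  0.14 ]
bar [ 0.49609923 -0.0549196   0.108     ] [ 0.56705167 -0.37896546  0.108     ]
jar [0.44147797 0.00454425 0.09      ] tin [ 0.72592275 -0.0303328   0.11      ]
```

arm_command:
  slide:
    - [0, 0, 0]
    - [0, 0, 0]
    - [0, 0, 0]
    - [0, 0, 0]
    - [0, 0, 0]
  spin: [-0.106, -0.106, -0.106, -0.106, 0]
  grip: [0, 0, 0, 0, 0]

```text
t: 0.52
tool_pos: [0.1914, 0.5153, 0.2448]
eef_rot: [[-0.997, -0.072, -0.001], [-0.072, 0.997, -0.001], [0.001, -0.001, -1.0]]
wrist_force: [0.4, 0.8, -0.8]
gripper_width: 0.0253
```

arm_command:
  slide:
    - [-1.55, -2.42, 0]
    - [-1.55, -2.42, 0]
    - [-1.55, -2.42, 0]
    - [-1.55, -2.42, 0]
    - [-1.55, -2.42, 0]
  spin: [0, 0, 0, 0, 0]
  grip: [0, 0, 0, 0, 0]

```text
t: 0.93
tool_pos: [0.2775, 0.3989, 0.2451]
eef_rot: [[-0.998, -0.065, -0.0], [-0.065, 0.998, -0.0], [0.0, -0.0, -1.0]]
wrist_force: [0.3, 0.0, 0.1]
gripper_width: 0.0002
```

arm_command:
  slide:
    - [-1.55, -2.42, 0]
    - [-1.55, -2.42, 0]
    - [-1.55, -2.42, 0]
    - [-1.55, -2.42, 0]
    - [-1.55, -2.42, 0]
  spin: [0, 0, 0, 0, 0]
  grip: [0, 0, 0, 0, 0]

```text
t: 1.35
tool_pos: [0.3631, 0.2834, 0.2452]
eef_rot: [[-0.998, -0.064, -0.0], [-0.064, 0.998, -0.0], [0.0, -0.0, -1.0]]
wrist_force: [-0.2, -0.7, -0.0]
gripper_width: -0.0001
```

arm_command:
  slide:
    - [-1.55, -2.42, 0]
    - [-1.55, -2.42, 0]
    - [-1.55, -2.42, 0]
    - [-1.55, -2.42, 0]
    - [-1.55, -2.42, 0]
  spin: [0, 0, 0, 0, 0]
  grip: [0, 0, 0, 0, 0]

```text
t: 1.77
tool_pos: [0.4488, 0.1679, 0.2452]
eef_rot: [[-0.998, -0.064, -0.0], [-0.064, 0.998, 0.0], [0.0, 0.0, -1.0]]
wrist_force: [0.3, 0.7, 0.4]
gripper_width: 0.0001
```

arm_command:
  slide:
    - [-1.55, -2.42, 1]
    - [-1.55, -2.42, 1]
    - [-1.55, -2.42, 1]
    - [-1.55, -2.42, 1]
    - [-1.55, -2.42, 1]
  spin: [0, 0, 0, 0, 0]
  grip: [0, 0, 0, 0, 0]

```text
t: 2.18
tool_pos: [0.5343, 0.0525, 0.1946]
eef_rot: [[-0.998, -0.064, -0.0], [-0.064, 0.998, 0.0], [0.0, 0.0, -1.0]]
wrist_force: [-0.9, 0.5, 0.3]
gripper_width: -0.0
```

```bash
python3 - <<'E'
from h import *
im=snap('wrist','w1');s=manip.state();print(s['t'],s['tool_pos'],np.round(s['eef_rot'],3),s['gripper_width'])
cv2.imwrite('pics/w1b.png',cv2.resize(im[:,:,::-1],(784,588),interpolation=cv2.INTER_CUBIC))
E
```

```text
2.2333 [0.53677932 0.04838959 0.19258014] [[-0.998 -0.062 -0.   ]
 [-0.062  0.998 -0.003]
 [ 0.001 -0.003 -1.   ]] -3.9495422860938845e-05
```

View pics/w1b.png

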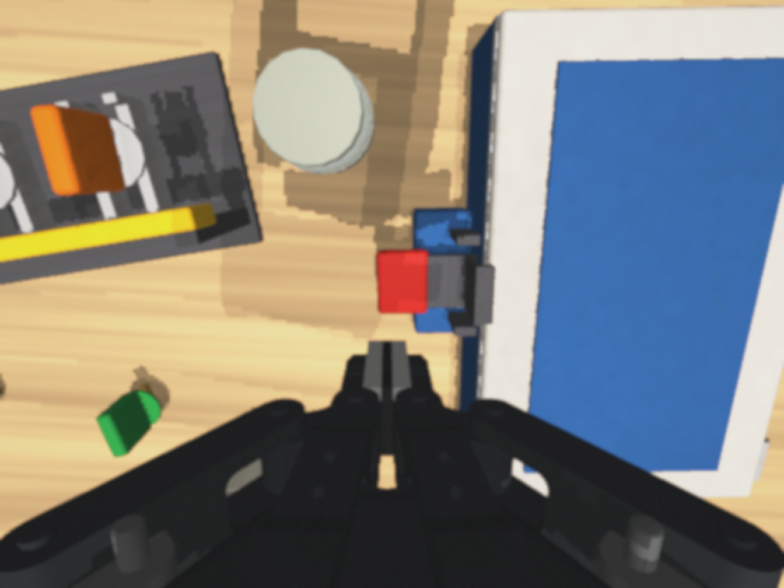

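```bash
python3 - <<'E'
from h import *
W=lambda u,v:ray('wrist',(u/1.4,v/1.4),'w1')
print(atz(W(402,281),.052), tri(W(402,281),ray('top',(330/1.4,304/1.4))))
E
```

```text
[0.53547075 0.06304338 0.052     ] (array([0.53589184, 0.06298026, 0.05029497]), [0.00015782068353481526, 0.00015782068353479585])
```

arm_command:
  slide:
    - [0, 0.7, 2.4]
    - [0, 0, 2.4]
    - [0, 0, 2.4]
    - [0, 0, 2.4]
    - [0, 0, 2.4]
  spin: [0, 0, 0, 0, 0]
  grip: [0, 0, 0, 0, 0]

```text
t: 2.65
tool_pos: [0.5331, 0.0609, 0.0741]
eef_rot: [[-0.998, -0.065, -0.0], [-0.065, 0.998, 0.0], [0.0, 0.0, -1.0]]
wrist_force: [0.4, -0.5, -0.1]
gripper_width: 0.0002
```

arm_command:
  slide:
    - [0, 0, 0.3]
    - [0, 0, 0.4]
    - [0, 0, 0.4]
    - [0, 0, 0.3]
    - [0, 0, 0.1]
  spin: [0, 0, 0, 0, 0]
  grip: [0, 0, 0, 0, 0]

```text
t: 3.07
tool_pos: [0.5341, 0.0605, 0.0614]
eef_rot: [[-0.998, -0.068, 0.002], [-0.068, 0.998, -0.001], [-0.002, -0.001, -1.0]]
wrist_force: [-1.7, -1.8, 4.1]
gripper_width: 0.0
```

```bash
python3 - <<'E'
from h import *
a=snap('top','t1');s=manip.state();print(s['t'],s['tool_pos'],s['wrist_force'])
cv2.imwrite('pics/t1b.png',cv2.resize(a[130:300,100:450,::-1],None,fx=2,fy=2))
E
```

```text
3.1167 [0.53399432 0.06045897 0.06129222] [-0.65324433 -1.48874315  3.25754568]
```

View pics/t1b.png

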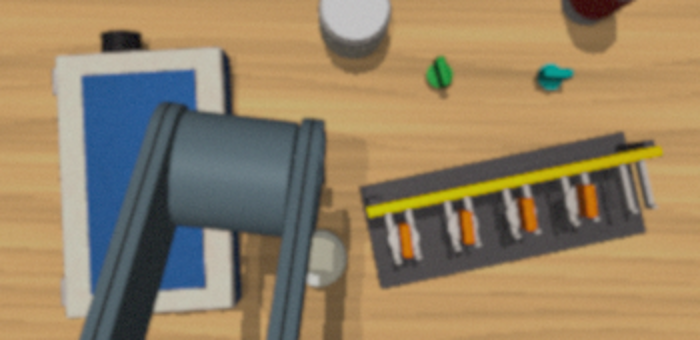

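arm_command:
  slide:
    - [0, 0, 0.3]
    - [0, 0, 0.2]
    - [0, 0, 0.1]
    - [0, 0, 0]
    - [0, 0, 0]
  spin: [0, 0, 0, 0, 0]
  grip: [0, 0, 0, 0, 0]

```text
t: 3.53
tool_pos: [0.5348, 0.0592, 0.0559]
eef_rot: [[-0.998, -0.068, 0.003], [-0.068, 0.998, -0.002], [-0.003, -0.002, -1.0]]
wrist_force: [-2.8, -8.8, 10.1]
gripper_width: -0.0001
```

arm_command:
  slide:
    - [0, 0, -3]
    - [0, -1, -3]
    - [0, -1, -3]
    - [0, -2, -3]
    - [0, -2, -3]
  spin: [0, 0, 0, 0, 0]
  grip: [0, 0, 0, 0, 0]

```text
t: 3.95
tool_pos: [0.5375, 0.0011, 0.206]
eef_rot: [[-0.998, -0.069, 0.001], [-0.069, 0.998, 0.001], [-0.001, 0.0, -1.0]]
wrist_force: [0.3, -0.3, 0.5]
gripper_width: 0.0002
```

arm_command:
  slide:
    - [0, -1, 0]
    - [0, -1, 0]
    - [0, -1, 0]
    - [0, -1, 0]
    - [0, 0, 0]
  spin: [0, 0, 0, 0, 0]
  grip: [0, 0, 0, 0, 0]

```text
t: 4.37
tool_pos: [0.5396, -0.0403, 0.2027]
eef_rot: [[-0.998, -0.067, -0.003], [-0.067, 0.998, 0.0], [0.003, 0.0, -1.0]]
wrist_force: [0.2, -0.9, 0.5]
gripper_width: -0.0
```

arm_command:
  slide:
    - [0, -2, 0]
    - [0, -2, 0]
    - [0, -2, 0]
    - [0, -2, 0]
    - [0, 0, 0]
  spin: [0, 0, 0, 0, 0]
  grip: [3, 3, 3, 3, 3]

```text
t: 4.78
tool_pos: [0.5456, -0.1214, 0.203]
eef_rot: [[-0.998, -0.066, -0.002], [-0.066, 0.998, -0.001], [0.002, -0.0, -1.0]]
wrist_force: [-0.2, -0.9, -0.0]
gripper_width: 0.0302
```

arm_command:
  slide:
    - [0, 0, 0]
    - [0, 0, 0]
    - [0, 0, 0]
    - [0, 0, 0]
    - [0, 0, 0]
  spin: [0, 0, 0, 0, 0]
  grip: [3, 3, 3, 3, 3]

```text
t: 5.2
tool_pos: [0.5456, -0.1179, 0.2043]
eef_rot: [[-0.998, -0.069, -0.0], [-0.069, 0.998, 0.0], [0.0, 0.0, -1.0]]
wrist_force: [0.3, 0.0, 0.5]
gripper_width: 0.0301
```

```bash
python3 - <<'E'
from h import *
a=snap('top','t2');s=manip.state();print(s['t'],s['tool_pos'],s['wrist_force'],s['gripper_width'])
cv2.imwrite('pics/t2b.png',cv2.resize(a[130:330,60:440,::-1],None,fx=2,fy=2,interpolation=cv2.INTER_CUBIC))
E
```

```text
5.25 [ 0.54563034 -0.11802285  0.20438715] [-0.59327695  0.27277611  0.3693426 ] 0.03019677403376827
```

View pics/t2b.png

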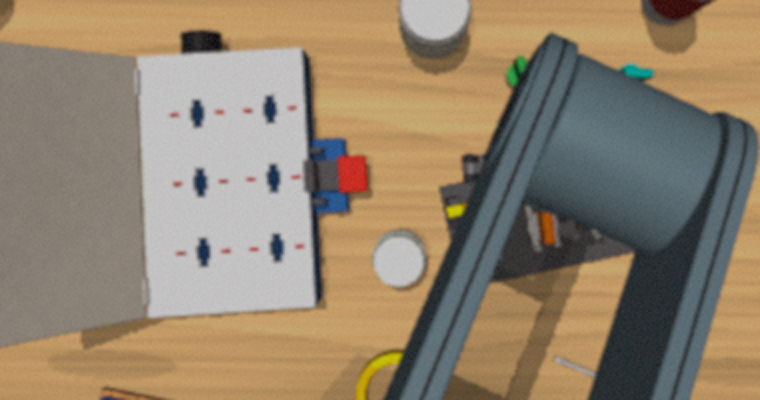

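```bash
cat >> h.py <<'E'
def plan(target,yaw):
    """spin first, then slide; yaw = world angle (deg) of -tool x"""
    s=manip.state();R=np.array(s['eef_rot']);y0=np.degrees(np.arctan2(-R[1,0],-R[0,0]))
    sp=-np.radians((yaw-y0+180)%360-180);a=np.radians(yaw);x=-np.array([np.cos(a),np.sin(a)]);y=np.array([x[1],-x[0]])
    d=(np.array(target)-s['tool_pos'])*100
    print('t',round(s['t'],2),'pos',np.round(s['tool_pos'],4),'yaw0',y0.round(2),'spin',round(sp,3),'slide',np.round([d[:2]@x,d[:2]@y,-d[2]],2),'w',round(s['gripper_width'],4))
E
python3 - <<'E'
from h import *
P=[atz(ray('top',(60+u/2,130+v/2)),.07) for u,v in[(197,113),(270,109),(200,182),(273,178),(203,252),(277,248)]]
print(np.round(P,4))
A=[];b=[]
# fit: center + yaw
from scipy.optimize import least_squares
g=np.array([(i*.08,j*.042) for i in(1,0,-1) for j in(1,-1)])
f=lambda p:(p[:2]+g@np.array([[np.cos(p[2]),np.sin(p[2])],[-np.sin(p[2]),np.cos(p[2])]])-np.array(P)[:,:2]).ravel()
r=least_squares(f,[.5,.2,.07]);print(r.x,np.degrees(r.x[2]),np.abs(r.fun).max())
plan([.466,-.091,.215],13.2)
E
```

```text
[[0.6034 0.2411 0.07  ]
 [0.6097 0.1572 0.07  ]
 [0.5238 0.235  0.07  ]
 [0.5298 0.1515 0.07  ]
 [0.4437 0.229  0.07  ]
 [0.4496 0.1447 0.07  ]]
[0.52666837 0.19309862 0.07542141] 4.32132838982089 0.0005104030563494732
t 5.25 pos [ 0.5456 -0.118   0.2044] yaw0 3.97 spin -0.161 slide [ 7.14  4.45 -1.06] w 0.0302
```

arm_command:
  slide:
    - [0, 0, 0]
    - [0, 0, 0]
    - [1.8, 1.1, -0.3]
    - [1.8, 1.1, -0.3]
    - [1.8, 1.1, -0.3]
  spin: [-0.08, -0.081, 0, 0, 0]
  grip: [3, 3, 3, 3, 3]

```text
t: 5.67
tool_pos: [0.4848, -0.0983, 0.2132]
eef_rot: [[-0.974, -0.228, -0.0], [-0.228, 0.974, 0.0], [0.0, 0.0, -1.0]]
wrist_force: [0.1, -1.1, 0.6]
gripper_width: 0.03
```

arm_command:
  slide:
    - [1.7, 1.1, 0]
    - [0, 0, 0]
    - [0, 0, 0]
    - [0, 0, 0]
    - [0, 0, 0]
  spin: [0, 0, 0, 0, 0]
  grip: [3, 3, 3, 3, 3]

```text
t: 6.08
tool_pos: [0.4673, -0.0923, 0.2135]
eef_rot: [[-0.974, -0.227, 0.001], [-0.227, 0.974, -0.0], [-0.001, -0.001, -1.0]]
wrist_force: [-0.9, -0.3, 0.1]
gripper_width: 0.0298
```

```bash
python3 - <<'E'
from h import *
im=snap('wrist','w2');s=manip.state();print(s['t'],s['tool_pos'],np.round(s['eef_rot'],3),s['gripper_width'])
cv2.imwrite('pics/w2b.png',cv2.resize(im[:,:,::-1],(784,588),interpolation=cv2.INTER_CUBIC))
E
```

```text
6.1333 [ 0.46726969 -0.09236313  0.2133412 ] [[-0.974 -0.227  0.   ]
 [-0.227  0.974 -0.   ]
 [-0.    -0.    -1.   ]] 0.029623686752261468
```

View pics/w2b.png

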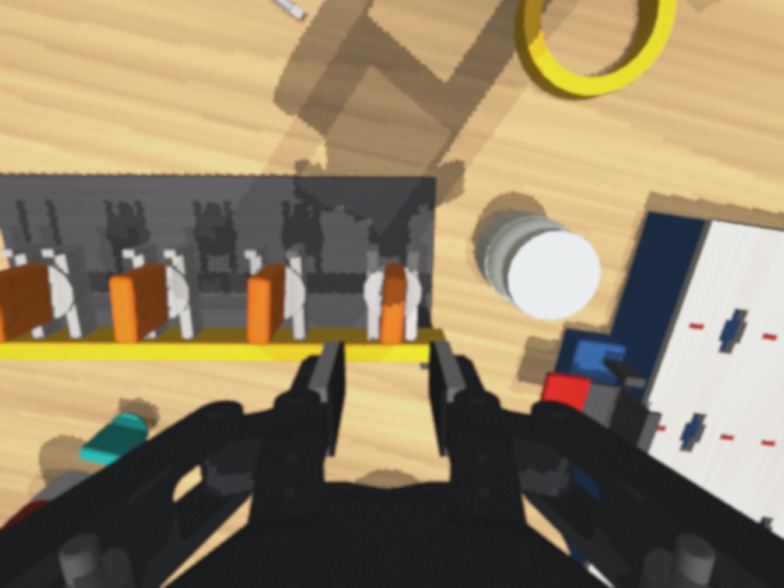

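```bash
python3 - <<'E'
from h import *
W=lambda u,v:ray('wrist',(u/1.4,v/1.4),'w2')
T=lambda u,v:ray('top',(u/1.4,v/1.4))
for a,b in zip([(394,310),(261,311),(124,309)],[(424,350),(466,341),(509,331)]):
  print(atz(W(*a),.14).round(4),tri(W(*a),T(*b)))
print('slots',[atz(W(*p),.07).round(4) for p in[(734,331),(693,433)]])
plan(atz(W(394,310),.135),13.2)
E
```

```text
[ 0.4655 -0.0888  0.14  ] (array([ 0.46695207, -0.0887713 ,  0.13597854]), [0.00043607257179021687, 0.00043607257179025026])
[ 0.4811 -0.1536  0.14  ] (array([ 0.48194556, -0.15370599,  0.13790285]), [0.00037335616059612844, 0.00037335616059611473])
[ 0.4956 -0.2206  0.14  ] (array([ 0.49762788, -0.2210802 ,  0.13679884]), [0.0013407502359286338, 0.00134075023592874])
slots [array([0.45  , 0.1479, 0.07  ]), array([0.5309, 0.154 , 0.07  ])]
t 6.13 pos [ 0.4673 -0.0924  0.2133] yaw0 13.14 spin -0.001 slide [-0.07  0.4   7.83] w 0.0296
```

arm_command:
  slide:
    - [0, 0.4, 1.5]
    - [0, 0, 2]
    - [0, 0, 2]
    - [0, 0, 2]
    - [0, 0, 1.4]
  spin: [0, 0, 0, 0, 0]
  grip: [3, 3, 3, 3, 3]

```text
t: 6.55
tool_pos: [0.4655, -0.0881, 0.1225]
eef_rot: [[-0.974, -0.227, -0.002], [-0.227, 0.974, 0.001], [0.001, 0.001, -1.0]]
wrist_force: [-0.2, 0.0, 0.1]
gripper_width: 0.0301
```

arm_command:
  slide:
    - [0, 0, 0]
    - [0, 0, 0]
    - [0, 0, 0]
    - [0, 0, 0]
    - [0, 0, 0]
  spin: [0, 0, 0, 0, 0]
  grip: [3, 3, 0.5, 0.5, 0.5]
  newtons: 50

```text
t: 6.97
tool_pos: [0.4665, -0.0886, 0.1254]
eef_rot: [[-0.974, -0.227, 0.002], [-0.227, 0.974, -0.001], [-0.002, -0.001, -1.0]]
wrist_force: [0.5, -1.3, 1.9]
gripper_width: 0.0114
```

arm_command:
  slide:
    - [0, 0, 0]
    - [0, 0, 0]
    - [0, 0, -0.5]
    - [0, 0, -1]
    - [0, 0, -1]
  spin: [0, 0, 0, 0, 0]
  grip: [0.5, 0.5, 0.5, 0.5, 0.5]

```text
t: 7.38
tool_pos: [0.4651, -0.0879, 0.1499]
eef_rot: [[-0.974, -0.227, -0.001], [-0.227, 0.974, 0.001], [0.001, 0.001, -1.0]]
wrist_force: [0.9, 0.3, -0.9]
gripper_width: 0.0114
```

arm_command:
  slide:
    - [0, 0, -1.5]
    - [0, 0, -1.5]
    - [0, 0, -1.5]
    - [0, 0, -1]
    - [0, 0, 0]
  spin: [0, 0, 0, 0, 0]
  grip: [0.5, 0.5, 0.5, 0.5, 0.5]

```text
t: 7.8
tool_pos: [0.4669, -0.0887, 0.2072]
eef_rot: [[-0.974, -0.227, 0.005], [-0.227, 0.974, -0.002], [-0.004, -0.003, -1.0]]
wrist_force: [-0.4, -0.5, -1.2]
gripper_width: 0.0113
```

```bash
python3 - <<'E'
from h import *
plan([.6034+.0005,.2405,.16],4.3)
im=snap('wrist','w3')
cv2.imwrite('pics/w3b.png',cv2.resize(im[:,:,::-1],(784,588),interpolation=cv2.INTER_CUBIC))
E
```

```text
t 7.8 pos [ 0.4669 -0.0887  0.2072] yaw0 13.14 spin 0.154 slide [-16.13  31.8    4.72] w 0.0113
```

View pics/w3b.png

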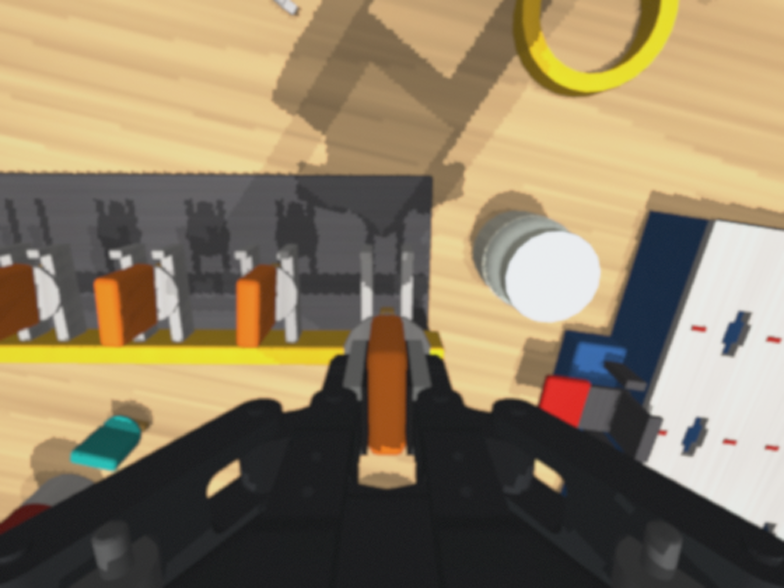

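arm_command:
  slide:
    - [0, 0, 0]
    - [0, 0, 0]
    - [-1.6, 3.2, 0]
    - [-1.6, 3.2, 0]
    - [-1.6, 3.2, 0]
  spin: [0.077, 0.077, 0, 0, 0]
  grip: [0.5, 0.5, 0.5, 0.5, 0.5]

```text
t: 8.27
tool_pos: [0.506, 0.0119, 0.2034]
eef_rot: [[-0.997, -0.073, -0.002], [-0.073, 0.997, 0.0], [0.002, 0.0, -1.0]]
wrist_force: [1.0, 0.4, -1.3]
gripper_width: 0.0112
```

arm_command:
  slide:
    - [-1.6, 3.2, 0]
    - [-1.6, 3.2, 0]
    - [-1.6, 3.2, 0]
    - [-1.6, 3.2, 0.4]
    - [-1.6, 3.2, 1]
  spin: [0, 0, 0, 0, 0]
  grip: [0.5, 0.5, 0.5, 0.5, 0.5]

```text
t: 8.68
tool_pos: [0.5746, 0.1786, 0.1903]
eef_rot: [[-0.997, -0.075, 0.001], [-0.075, 0.997, 0.0], [-0.001, -0.0, -1.0]]
wrist_force: [0.7, -0.1, -1.3]
gripper_width: 0.011
```

arm_command:
  slide:
    - [-1.6, 3.2, 1.5]
    - [-1.6, 3.2, 1.5]
    - [0, 0, 0]
    - [0, 0, 0]
    - [0, 0, 0]
  spin: [0, 0, 0, 0, 0]
  grip: [0.5, 0.5, 0.5, 0.5, 0.5]

```text
t: 9.1
tool_pos: [0.6003, 0.2426, 0.159]
eef_rot: [[-0.997, -0.076, -0.003], [-0.076, 0.997, -0.001], [0.003, -0.001, -1.0]]
wrist_force: [-0.1, -0.4, -0.2]
gripper_width: 0.0111
```

```bash
python3 - <<'E'
from h import *
plan([.6033,.241,.097],4.3)
im=snap('wrist','w4')
cv2.imwrite('pics/w4b.png',cv2.resize(im[:,:,::-1],(784,588),interpolation=cv2.INTER_CUBIC))
E
```

```text
t 9.1 pos [0.6003 0.2426 0.159 ] yaw0 4.35 spin 0.001 slide [-0.29 -0.18  6.2 ] w 0.0111
```

View pics/w4b.png

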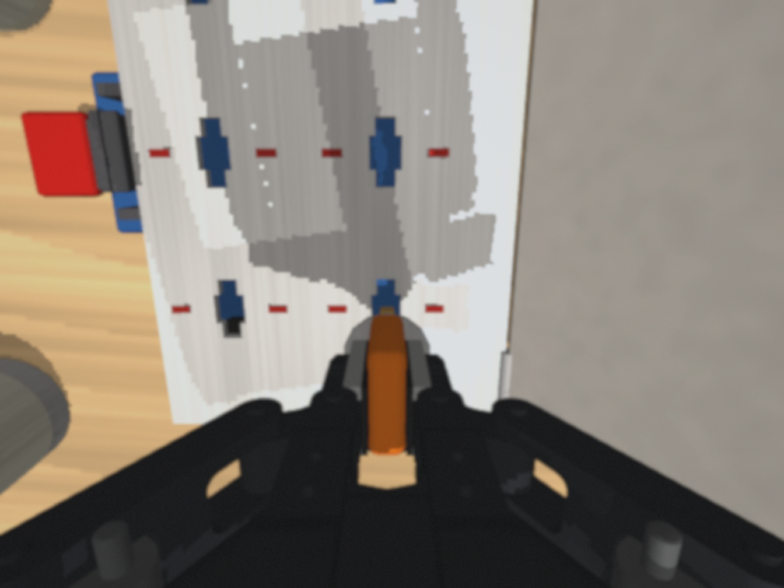

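```bash
python3 - <<'E'
from h import *
W=lambda u,v:ray('wrist',(u/1.4,v/1.4),'w4')
print([atz(W(*p),.07).round(4) for p in[(385,152),(213,152),(385,309),(230,308)]])
# where flange centre projected / jaw mid column: 
for z in (-.0355,-.005):
    c=manip.calibration('wrist');M=np.linalg.inv(np.array(c['mount']));p=M@[0,0,0.0015-z,1];u=np.array(c['mtx'])@p[:3];print(u[:2]/u[2]*1.4)
E
```

```text
[array([0.5231, 0.2361, 0.07  ]), array([0.5295, 0.1523, 0.07  ]), array([0.6036, 0.2421, 0.07  ]), array([0.6093, 0.1587, 0.07  ])]
[386.34383315 340.17821902]
[386.40140149 373.77640065]
```

arm_command:
  slide:
    - [-0.15, -0.05, 1.5]
    - [0, 0, 1.5]
    - [0, 0, 0.8]
    - [0, 0, 0]
    - [0, 0, 0]
  spin: [0, 0, 0, 0, 0]
  grip: [0.5, 0.5, 0.5, 0.5, 0.5]

```text
t: 9.57
tool_pos: [0.6025, 0.2416, 0.1227]
eef_rot: [[-0.997, -0.074, -0.0], [-0.074, 0.997, -0.0], [0.0, -0.0, -1.0]]
wrist_force: [0.3, 0.2, -1.3]
gripper_width: 0.0112
```

arm_command:
  slide:
    - [0, 0, 0]
    - [0, 0, 0]
    - [0, 0, 0]
    - [0, 0, 0]
    - [0, 0, 0]
  spin: [0, 0, 0, 0, 0]
  grip: [0.5, 0.5, 0.5, 0.5, 0.5]

```text
t: 9.98
tool_pos: [0.6028, 0.2427, 0.1227]
eef_rot: [[-0.997, -0.075, 0.001], [-0.075, 0.997, 0.0], [-0.001, 0.0, -1.0]]
wrist_force: [-0.4, 0.6, -1.2]
gripper_width: 0.0114
```

```bash
python3 - <<'E'
from h import *
plan([.6035,.2418,.097],4.3)
E
```

```text
t 9.98 pos [0.6028 0.2427 0.1227] yaw0 4.32 spin 0.0 slide [-0.07 -0.09  2.57] w 0.0114
```

arm_command:
  slide:
    - [-0.06, -0.05, 0.5]
    - [0, 0, 0.5]
    - [0, 0, 0.5]
    - [0, 0, 0.4]
    - [0, 0, 0]
  spin: [0, 0, 0, 0, 0]
  grip: [0.5, 0.5, 0.5, 0.5, 0.5]

```text
t: 10.4
tool_pos: [0.6023, 0.2419, 0.1016]
eef_rot: [[-0.997, -0.075, -0.003], [-0.075, 0.997, -0.001], [0.003, -0.0, -1.0]]
wrist_force: [1.1, -0.1, -0.2]
gripper_width: 0.011
```

arm_command:
  slide:
    - [0, 0, 0.3]
    - [0, 0, 0.2]
    - [0, 0, 0.2]
    - [0, 0, 0.1]
    - [0, 0, 0]
  spin: [0, 0, 0, 0, 0]
  grip: [0.5, 0.5, 0.5, 0.5, 0.5]

```text
t: 10.82
tool_pos: [0.6033, 0.2421, 0.0955]
eef_rot: [[-0.997, -0.075, 0.0], [-0.075, 0.997, 0.0], [-0.0, 0.0, -1.0]]
wrist_force: [-0.5, 0.3, -0.0]
gripper_width: 0.0109
```

arm_command:
  slide:
    - [0, 0, 0.1]
    - [0, 0, 0.1]
    - [0, 0, 0]
    - [0, 0, 0]
    - [0, 0, 0]
  spin: [0, 0, 0, 0, 0]
  grip: [0.5, 0.5, 0.5, 0.5, 0.5]

```text
t: 11.23
tool_pos: [0.6034, 0.2422, 0.0954]
eef_rot: [[-0.997, -0.075, 0.001], [-0.075, 0.997, 0.0], [-0.001, -0.0, -1.0]]
wrist_force: [-5.0, -2.2, 10.9]
gripper_width: 0.0109
```

arm_command:
  slide:
    - [0, 0, 0]
    - [0, 0, 0]
    - [0, 0, 0]
    - [0, 0, 0]
    - [0, 0, 0]
  spin: [0.1, 0.1, 0.1, 0.1, 0.1]
  grip: [0.5, 0.5, 0.5, 0.5, 0.5]

```text
t: 11.65
tool_pos: [0.6051, 0.2424, 0.0954]
eef_rot: [[-0.909, 0.416, 0.005], [0.416, 0.909, 0.001], [-0.004, 0.003, -1.0]]
wrist_force: [2.2, 0.1, 5.7]
gripper_width: 0.0109
```

arm_command:
  slide:
    - [0, 0, 0]
    - [0, 0, 0]
    - [0, 0, 0]
    - [0, 0, 0]
    - [0, 0, 0]
  spin: [0.107, 0.107, 0.107, 0.107, 0.107]
  grip: [0.5, 0.5, 0.5, 0.5, 0.5]

```text
t: 12.07
tool_pos: [0.6055, 0.2422, 0.0954]
eef_rot: [[-0.569, 0.822, 0.006], [0.822, 0.569, 0.001], [-0.003, 0.005, -1.0]]
wrist_force: [1.0, -0.1, 5.5]
gripper_width: 0.0116
```

arm_command:
  slide:
    - [0, 0, 0]
    - [0, 0, 0]
    - [0, 0, 0]
    - [0, 0, 0]
    - [0, 0, 0]
  spin: [0.107, 0.107, 0.107, 0.107, 0.107]
  grip: [0.5, 0.5, 0.5, 0.5, 0.5]

```text
t: 12.48
tool_pos: [0.6055, 0.242, 0.0954]
eef_rot: [[-0.071, 0.997, 0.006], [0.997, 0.071, 0.0], [-0.0, 0.006, -1.0]]
wrist_force: [2.6, -1.1, 6.3]
gripper_width: 0.0115
```

arm_command:
  slide:
    - [0, 0, 0]
    - [0, 0, 0]
    - [0, 0, 0]
    - [0, 0, 0]
    - [0, 0, 0]
  spin: [0, 0, 0, 0, 0]
  grip: [0.5, 0.5, 3, 3, 3]

```text
t: 12.9
tool_pos: [0.603, 0.2421, 0.0931]
eef_rot: [[-0.076, 0.997, -0.001], [0.997, 0.076, -0.0], [0.0, -0.001, -1.0]]
wrist_force: [0.0, 0.6, -1.2]
gripper_width: 0.0298
```

arm_command:
  slide:
    - [0, 0, 0]
    - [0, 0, 0]
    - [0, 0, -1]
    - [0, 0, -2]
    - [0, 0, -3]
  spin: [0, 0, 0, 0, 0]
  grip: [3, 3, 3, 3, 3]

```text
t: 13.32
tool_pos: [0.6014, 0.2417, 0.1515]
eef_rot: [[-0.076, 0.997, -0.006], [0.997, 0.076, -0.001], [-0.001, -0.006, -1.0]]
wrist_force: [-0.7, 0.1, -0.5]
gripper_width: 0.0298
```

arm_command:
  slide:
    - [0, 0, -3]
    - [0, 0, -3]
    - [0, 0, -1]
    - [0, 0, 0]
    - [0, 0, 0]
  spin: [-0.1, -0.1, -0.1, -0.1, -0.1]
  grip: [3, 3, 3, 3, 3]

```text
t: 13.73
tool_pos: [0.6039, 0.2423, 0.2259]
eef_rot: [[-0.549, 0.836, 0.004], [0.836, 0.549, 0.001], [-0.001, 0.003, -1.0]]
wrist_force: [0.1, 0.6, -1.9]
gripper_width: 0.03
```

```bash
python3 - <<'E'
from h import *
plan([.4815,-.1537,.215],13.3)
im=snap('top','t3')
cv2.imwrite('pics/t3b.png',cv2.resize(im[130:330,60:440,::-1],None,fx=2,fy=2,interpolation=cv2.INTER_CUBIC))
E
```

```text
t 13.73 pos [0.6039 0.2423 0.2259] yaw0 -56.71 spin -1.222 slide [ 21.02 -35.73   1.09] w 0.03
```

View pics/t3b.png

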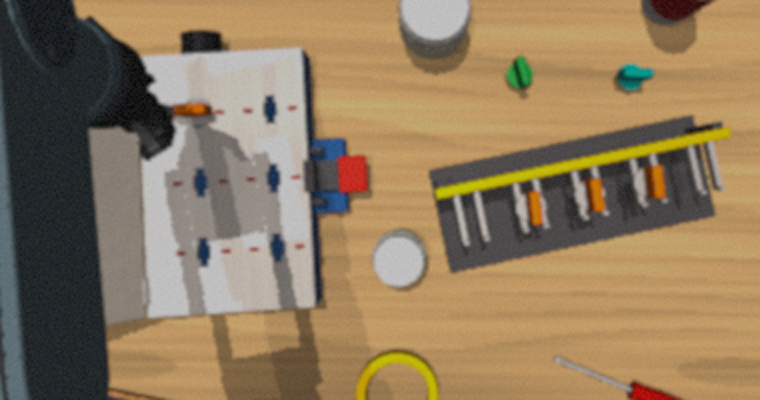

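```bash
python3 - <<'E'
from h import *
C=lambda u,v,z:atz(ray('top',(60+u/2,130+v/2)),z)
P=[C(*p,.14) for p in[(535,209),(597,196),(657,183)]];print(np.round(P,4))
a,b=C(438,193,.108),C(729,132,.108);d=b-a;print(np.degrees(np.arctan2(d[0],-d[1])))
d=P[2]-P[0];print(np.degrees(np.arctan2(d[0],-d[1])))
plan([P[0][0],P[0][1],.215],12.5)
E
```

```text
[[ 0.5013 -0.1413  0.14  ]
 [ 0.5163 -0.208   0.14  ]
 [ 0.5314 -0.273   0.14  ]]
12.771284782407738
12.865429405721342
t 13.78 pos [0.6035 0.2422 0.2251] yaw0 -56.38 spin -1.202 slide [ 18.28 -35.23   1.01] w 0.0304
```

arm_command:
  slide:
    - [0, 0, 0]
    - [0, 0, 0]
    - [0, 0, 0]
    - [0, 0, 0]
    - [0, 0, 0]
  spin: [-0.121, -0.121, -0.121, -0.121, -0.121]
  grip: [3, 3, 3, 3, 3]

```text
t: 14.2
tool_pos: [0.6031, 0.2421, 0.2237]
eef_rot: [[-0.926, 0.377, -0.0], [0.377, 0.926, -0.0], [0.0, -0.0, -1.0]]
wrist_force: [0.3, -0.5, 0.2]
gripper_width: 0.0299
```

arm_command:
  slide:
    - [0, 0, 0]
    - [0, 0, 0]
    - [0, 0, 0]
    - [0, 0, 0]
    - [0, 0, 0]
  spin: [-0.121, -0.121, -0.121, -0.121, -0.121]
  grip: [3, 3, 3, 3, 3]

```text
t: 14.62
tool_pos: [0.6031, 0.2421, 0.2236]
eef_rot: [[-0.976, -0.217, -0.0], [-0.217, 0.976, -0.0], [0.0, 0.0, -1.0]]
wrist_force: [0.5, 0.5, 0.3]
gripper_width: 0.0301
```

arm_command:
  slide:
    - [1.85, -3.5, 0.1]
    - [1.85, -3.5, 0.1]
    - [1.85, -3.5, 0.1]
    - [1.85, -3.5, 0.1]
    - [1.85, -3.5, 0.1]
  spin: [0, 0, 0, 0, 0]
  grip: [3, 3, 3, 3, 3]

```text
t: 15.03
tool_pos: [0.5494, 0.0501, 0.2187]
eef_rot: [[-0.977, -0.212, 0.0], [-0.212, 0.977, -0.0], [-0.0, -0.0, -1.0]]
wrist_force: [1.0, 0.2, 0.7]
gripper_width: 0.0301
```

arm_command:
  slide:
    - [1.85, -3.5, 0.1]
    - [1.85, -3.5, 0.1]
    - [1.85, -3.5, 0.1]
    - [1.85, -3.5, 0.1]
    - [1.85, -3.5, 0.1]
  spin: [0, 0, 0, 0, 0]
  grip: [3, 3, 3, 3, 3]

```text
t: 15.45
tool_pos: [0.4964, -0.1409, 0.2139]
eef_rot: [[-0.977, -0.211, 0.001], [-0.211, 0.977, -0.0], [-0.001, -0.0, -1.0]]
wrist_force: [0.4, -0.2, 0.4]
gripper_width: 0.0297
```

arm_command:
  slide:
    - [0, 0, 0]
    - [0, 0, 0]
    - [0, 0, 0]
    - [0, 0, 0]
    - [0, 0, 0]
  spin: [0, 0, 0, 0, 0]
  grip: [3, 3, 3, 3, 3]

```text
t: 15.87
tool_pos: [0.4976, -0.1378, 0.2135]
eef_rot: [[-0.977, -0.215, 0.0], [-0.215, 0.977, 0.0], [-0.0, 0.0, -1.0]]
wrist_force: [0.4, -0.2, 0.5]
gripper_width: 0.03
```

```bash
python3 - <<'E'
from h import *
plan([.5010,-.1415,.124],12.9)
im=snap('wrist','w5')
cv2.imwrite('pics/w5b.png',cv2.resize(im[:,:,::-1],(784,588),interpolation=cv2.INTER_CUBIC))
E
```

```text
t 15.87 pos [ 0.4976 -0.1378  0.2135] yaw0 12.42 spin -0.008 slide [-0.25 -0.43  8.95] w 0.03
```

View pics/w5b.png

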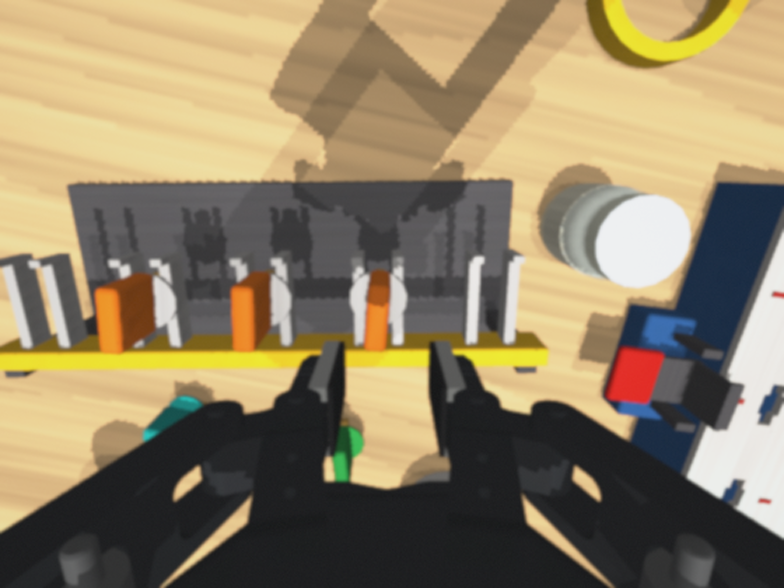

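```bash
python3 - <<'E'
from h import *
W=lambda u,v:ray('wrist',(u/1.4,v/1.4),'w5')
P=[atz(W(*p),.14) for p in [(377,317),(245,317),(110,318)]];print(np.round(P,4))
plan([P[0][0]+.0003,P[0][1],.124],12.9)
E
```

```text
[[ 0.5012 -0.1417  0.14  ]
 [ 0.5154 -0.2066  0.14  ]
 [ 0.5305 -0.2729  0.14  ]]
t 15.92 pos [ 0.4976 -0.1378  0.2134] yaw0 12.44 spin -0.008 slide [-0.29 -0.46  8.94] w 0.0301
```

arm_command:
  slide:
    - [-0.3, -0.45, 1.5]
    - [0, 0, 2]
    - [0, 0, 2]
    - [0, 0, 2]
    - [0, 0, 1.4]
  spin: [-0.006, 0, 0, 0, 0]
  grip: [3, 3, 3, 3, 3]

```text
t: 16.33
tool_pos: [0.5008, -0.1415, 0.1227]
eef_rot: [[-0.975, -0.221, -0.002], [-0.221, 0.975, 0.001], [0.001, 0.001, -1.0]]
wrist_force: [-0.4, -0.3, -0.1]
gripper_width: 0.0303
```

arm_command:
  slide:
    - [0, 0, 0]
    - [0, 0, 0]
    - [0, 0, 0]
    - [0, 0, 0]
    - [0, 0, 0]
  spin: [0, 0, 0, 0, 0]
  grip: [3, 3, 0.5, 0.5, 0.5]

```text
t: 16.75
tool_pos: [0.5021, -0.1432, 0.1256]
eef_rot: [[-0.976, -0.22, 0.002], [-0.22, 0.976, -0.001], [-0.002, -0.002, -1.0]]
wrist_force: [-1.1, 1.6, 3.3]
gripper_width: 0.0109
```

arm_command:
  slide:
    - [0, 0, 0]
    - [0, 0, 0]
    - [0, 0, -0.5]
    - [0, 0, -1]
    - [0, 0, -1]
  spin: [0, 0, 0, 0, 0]
  grip: [0.5, 0.5, 0.5, 0.5, 0.5]

```text
t: 17.17
tool_pos: [0.5007, -0.143, 0.1498]
eef_rot: [[-0.976, -0.219, -0.001], [-0.219, 0.976, 0.0], [0.001, 0.001, -1.0]]
wrist_force: [0.5, -0.9, -1.3]
gripper_width: 0.0112
```

arm_command:
  slide:
    - [0, 0, -2]
    - [0, 0, -2]
    - [0, 0, -1.8]
    - [0, 0, 0]
    - [0, 0, 0]
  spin: [0, 0, 0, 0, 0]
  grip: [0.5, 0.5, 0.5, 0.5, 0.5]

```text
t: 17.58
tool_pos: [0.5018, -0.1435, 0.2089]
eef_rot: [[-0.976, -0.219, 0.003], [-0.219, 0.976, -0.002], [-0.002, -0.002, -1.0]]
wrist_force: [0.4, 0.2, -1.1]
gripper_width: 0.0108
```

```bash
python3 -c "
from h import *
plan([.5235,.2357,.123],4.3)"
```

```text
t 17.58 pos [ 0.5018 -0.1435  0.2089] yaw0 12.67 spin 0.146 slide [-5.01 37.65  8.59] w 0.0108
```

arm_command:
  slide:
    - [0, 0, 0]
    - [0, 0, 0]
    - [-0.45, 3.42, 0]
    - [-0.45, 3.42, 0]
    - [-0.45, 3.42, 0]
  spin: [0.073, 0.073, 0, 0, 0]
  grip: [0.5, 0.5, 0.5, 0.5, 0.5]

```text
t: 18.0
tool_pos: [0.506, -0.039, 0.206]
eef_rot: [[-0.997, -0.073, -0.003], [-0.073, 0.997, 0.001], [0.002, 0.001, -1.0]]
wrist_force: [0.2, -0.2, -0.5]
gripper_width: 0.011
```

arm_command:
  slide:
    - [-0.45, 3.42, 0]
    - [-0.45, 3.42, 0]
    - [-0.45, 3.42, 0]
    - [-0.45, 3.42, 0]
    - [-0.45, 3.42, 0]
  spin: [0, 0, 0, 0, 0]
  grip: [0.5, 0.5, 0.5, 0.5, 0.5]

```text
t: 18.42
tool_pos: [0.5155, 0.134, 0.2061]
eef_rot: [[-0.997, -0.075, -0.002], [-0.075, 0.997, -0.0], [0.002, -0.0, -1.0]]
wrist_force: [0.7, 0.6, -0.7]
gripper_width: 0.0112
```

arm_command:
  slide:
    - [-0.45, 3.42, 0]
    - [-0.45, 3.42, 0]
    - [-0.5, 3.42, 1]
    - [0, 0, 2.5]
    - [0, 0, 2.5]
  spin: [0, 0, 0, 0, 0]
  grip: [0.5, 0.5, 0.5, 0.5, 0.5]

```text
t: 18.83
tool_pos: [0.5225, 0.2381, 0.1463]
eef_rot: [[-0.997, -0.079, 0.001], [-0.079, 0.997, 0.0], [-0.001, 0.0, -1.0]]
wrist_force: [0.0, -0.3, -1.6]
gripper_width: 0.0111
```

arm_command:
  slide:
    - [0, 0, 1.5]
    - [0, 0, 1]
    - [0, 0, 0]
    - [0, 0, 0]
    - [0, 0, 0]
  spin: [0, 0, 0, 0, 0]
  grip: [0.5, 0.5, 0.5, 0.5, 0.5]

```text
t: 19.25
tool_pos: [0.5235, 0.2357, 0.1232]
eef_rot: [[-0.997, -0.075, 0.001], [-0.075, 0.997, 0.0], [-0.001, 0.0, -1.0]]
wrist_force: [0.6, -0.9, -0.0]
gripper_width: 0.011
```

arm_command:
  slide:
    - [0, 0, 0]
    - [0, 0, 0]
    - [0, 0, 0]
    - [0, 0, 0]
    - [0, 0, 0]
  spin: [0, 0, 0, 0, 0]
  grip: [0.5, 0.5, 0.5, 0.5, 0.5]

```text
t: 19.67
tool_pos: [0.5229, 0.2358, 0.1227]
eef_rot: [[-0.997, -0.075, 0.001], [-0.075, 0.997, 0.0], [-0.001, 0.0, -1.0]]
wrist_force: [0.3, 0.5, -0.3]
gripper_width: 0.0114
```

```bash
python3 - <<'E'
from h import *
plan([.5235,.2357,.096],4.3)
snap('wrist','w6a');plan([.5235,.2357,.096],4.3)
snap('wrist','w6b');plan([.5235,.2357,.096],4.3)
E
```

```text
t 19.67 pos [0.5229 0.2358 0.1227] yaw0 4.3 spin 0.0 slide [-0.06 -0.02  2.67] w 0.0114
t 19.72 pos [0.5228 0.2358 0.1226] yaw0 4.3 spin 0.0 slide [-0.07 -0.02  2.66] w 0.011
t 19.77 pos [0.5228 0.2358 0.1225] yaw0 4.31 spin 0.0 slide [-0.07 -0.02  2.65] w 0.0112
```

arm_command:
  slide:
    - [-0.05, 0, 0.5]
    - [0, 0, 0.5]
    - [0, 0, 0.5]
    - [0, 0, 0.4]
    - [0, 0, 0]
  spin: [0, 0, 0, 0, 0]
  grip: [0.5, 0.5, 0.5, 0.5, 0.5]

```text
t: 20.18
tool_pos: [0.5224, 0.2356, 0.1018]
eef_rot: [[-0.997, -0.075, -0.002], [-0.075, 0.997, -0.001], [0.003, -0.0, -1.0]]
wrist_force: [-0.6, -0.6, -0.3]
gripper_width: 0.0111
```

arm_command:
  slide:
    - [0, 0, 0.3]
    - [0, 0, 0.2]
    - [0, 0, 0.2]
    - [0, 0, 0.1]
    - [0, 0, 0]
  spin: [0, 0, 0, 0, 0]
  grip: [0.5, 0.5, 0.5, 0.5, 0.5]

```text
t: 20.6
tool_pos: [0.5233, 0.2359, 0.0957]
eef_rot: [[-0.997, -0.075, 0.0], [-0.075, 0.997, 0.0], [-0.0, -0.0, -1.0]]
wrist_force: [-0.9, 0.4, 0.8]
gripper_width: 0.0115
```

arm_command:
  slide:
    - [0, 0, 0.1]
    - [0, 0, 0.1]
    - [0, 0, 0]
    - [0, 0, 0]
    - [0, 0, 0]
  spin: [0, 0, 0, 0, 0]
  grip: [0.5, 0.5, 0.5, 0.5, 0.5]

```text
t: 21.02
tool_pos: [0.5233, 0.2359, 0.0956]
eef_rot: [[-0.997, -0.075, 0.001], [-0.075, 0.997, 0.0], [-0.001, 0.0, -1.0]]
wrist_force: [-5.9, -1.8, 16.1]
gripper_width: 0.0112
```

arm_command:
  slide:
    - [0, 0, 0]
    - [0, 0, 0]
    - [0, 0, 0]
    - [0, 0, 0]
    - [0, 0, 0]
  spin: [0.1047, 0.1047, 0.1047, 0.1047, 0.1047]
  grip: [0.5, 0.5, 0.5, 0.5, 0.5]

```text
t: 21.43
tool_pos: [0.5251, 0.2363, 0.0956]
eef_rot: [[-0.899, 0.438, 0.005], [0.438, 0.899, 0.001], [-0.004, 0.003, -1.0]]
wrist_force: [-0.3, -0.5, 10.4]
gripper_width: 0.0113
```

arm_command:
  slide:
    - [0, 0, 0]
    - [0, 0, 0]
    - [0, 0, 0]
    - [0, 0, 0]
    - [0, 0, 0]
  spin: [0.1047, 0.1047, 0.1047, 0.1047, 0.1047]
  grip: [0.5, 0.5, 0.5, 0.5, 0.5]

```text
t: 21.85
tool_pos: [0.5256, 0.2361, 0.0956]
eef_rot: [[-0.56, 0.829, 0.006], [0.829, 0.56, 0.001], [-0.003, 0.005, -1.0]]
wrist_force: [1.0, -0.6, 9.3]
gripper_width: 0.0115
```

arm_command:
  slide:
    - [0, 0, 0]
    - [0, 0, 0]
    - [0, 0, 0]
    - [0, 0, 0]
    - [0, 0, 0]
  spin: [0.1047, 0.1047, 0.1047, 0.1047, 0.1047]
  grip: [0.5, 0.5, 0.5, 0.5, 0.5]

```text
t: 22.27
tool_pos: [0.5257, 0.236, 0.0956]
eef_rot: [[-0.07, 0.997, 0.006], [0.998, 0.07, 0.001], [0.0, 0.006, -1.0]]
wrist_force: [1.5, -1.6, 9.7]
gripper_width: 0.0109
```

arm_command:
  slide:
    - [0, 0, 0]
    - [0, 0, 0]
    - [0, 0, 0]
    - [0, 0, 0]
    - [0, 0, 0]
  spin: [0, 0, 0, 0, 0]
  grip: [0.5, 0.5, 3, 3, 3]

```text
t: 22.68
tool_pos: [0.523, 0.2358, 0.0931]
eef_rot: [[-0.075, 0.997, -0.001], [0.997, 0.075, -0.0], [-0.0, -0.001, -1.0]]
wrist_force: [-0.6, 0.2, -0.6]
gripper_width: 0.0299
```

arm_command:
  slide:
    - [0, 0, 0]
    - [0, 0, 0]
    - [0, 0, -1]
    - [0, 0, -2]
    - [0, 0, -3]
  spin: [0, 0, 0, 0, 0]
  grip: [3, 3, 3, 3, 3]

```text
t: 23.1
tool_pos: [0.5214, 0.2354, 0.1519]
eef_rot: [[-0.075, 0.997, -0.006], [0.997, 0.075, -0.001], [-0.001, -0.006, -1.0]]
wrist_force: [0.5, 0.1, 0.7]
gripper_width: 0.0302
```

arm_command:
  slide:
    - [0, 0, -3]
    - [0, 0, -3]
    - [0, 0, 0]
    - [0, 0, 0]
    - [0, 0, 0]
  spin: [-0.115, -0.115, -0.115, -0.115, -0.115]
  grip: [3, 3, 3, 3, 3]

```text
t: 23.52
tool_pos: [0.5235, 0.236, 0.215]
eef_rot: [[-0.61, 0.792, 0.002], [0.792, 0.61, 0.001], [-0.001, 0.002, -1.0]]
wrist_force: [0.8, -0.3, 0.0]
gripper_width: 0.0299
```

arm_command:
  slide:
    - [0, 0, 0]
    - [0, 0, 0]
    - [0, 0, 0]
    - [0, 0, 0]
    - [0, 0, 0]
  spin: [-0.115, -0.115, -0.115, -0.115, -0.115]
  grip: [3, 3, 3, 3, 3]

```text
t: 23.93
tool_pos: [0.5232, 0.2359, 0.214]
eef_rot: [[-0.943, 0.333, 0.0], [0.333, 0.943, 0.0], [-0.0, 0.0, -1.0]]
wrist_force: [-0.6, -0.1, 0.8]
gripper_width: 0.0299
```

arm_command:
  slide:
    - [0, 0, 0]
    - [0, 0, 0]
    - [0, 0, 0]
    - [0, 0, 0]
    - [0, 0, 0]
  spin: [-0.115, -0.115, -0.115, -0.115, -0.115]
  grip: [3, 3, 3, 3, 3]

```text
t: 24.35
tool_pos: [0.5232, 0.2359, 0.214]
eef_rot: [[-0.972, -0.233, 0.0], [-0.233, 0.972, 0.0], [-0.0, 0.0, -1.0]]
wrist_force: [0.6, -0.0, -0.5]
gripper_width: 0.0299
```

```bash
python3 - <<'E'
from h import *
plan([.5157,-.207,.214],12.8)
snap('top','t4')
E
```

```text
t 24.35 pos [0.5232 0.2359 0.214 ] yaw0 13.49 spin 0.012 slide [ 10.54 -43.02  -0.  ] w 0.0299
```

arm_command:
  slide:
    - [0, 0, 0]
    - [0.88, -3.58, 0]
    - [0.88, -3.58, 0]
    - [0.88, -3.58, 0]
    - [0.88, -3.58, 0]
  spin: [0.012, 0, 0, 0, 0]
  grip: [3, 3, 3, 3, 3]

```text
t: 24.82
tool_pos: [0.5194, 0.0873, 0.2137]
eef_rot: [[-0.977, -0.212, 0.0], [-0.212, 0.977, -0.0], [-0.0, -0.0, -1.0]]
wrist_force: [1.1, -0.5, -0.3]
gripper_width: 0.0295
```

arm_command:
  slide:
    - [0.88, -3.58, 0]
    - [0.88, -3.58, 0]
    - [0.88, -3.58, 0]
    - [0.88, -3.58, 0]
    - [0.88, -3.58, 0]
  spin: [0, 0, 0, 0, 0]
  grip: [3, 3, 3, 3, 3]

```text
t: 25.23
tool_pos: [0.5152, -0.0976, 0.2139]
eef_rot: [[-0.977, -0.211, 0.001], [-0.211, 0.977, -0.0], [-0.001, -0.0, -1.0]]
wrist_force: [-0.2, -0.8, -0.0]
gripper_width: 0.0301
```

arm_command:
  slide:
    - [0.88, -3.58, 0]
    - [0.88, -3.58, 0]
    - [0.88, -3.58, 0]
    - [0, 0, 0]
    - [0, 0, 0]
  spin: [0, 0, 0, 0, 0]
  grip: [3, 3, 3, 3, 3]

```text
t: 25.65
tool_pos: [0.5126, -0.2084, 0.2133]
eef_rot: [[-0.978, -0.209, -0.0], [-0.209, 0.978, 0.0], [0.0, 0.0, -1.0]]
wrist_force: [-0.8, 0.7, 0.0]
gripper_width: 0.0299
```

arm_command:
  slide:
    - [0, 0, 0]
    - [0, 0, 0]
    - [0, 0, 0]
    - [0, 0, 0]
    - [0, 0, 0]
  spin: [0, 0, 0, 0, 0]
  grip: [3, 3, 3, 3, 3]

```text
t: 26.07
tool_pos: [0.5131, -0.2053, 0.2135]
eef_rot: [[-0.976, -0.217, 0.0], [-0.217, 0.976, -0.0], [-0.0, -0.0, -1.0]]
wrist_force: [-0.4, -0.3, -0.1]
gripper_width: 0.03
```

```bash
python3 - <<'E'
from h import *
plan([.5157,-.207,.124],12.8)
im=snap('wrist','w7')
a=cv2.imread('pics/w7.png');t=cv2.imread('pics/t4.png')
a=cv2.resize(a[150:270],None,fx=1.4,fy=1.4,interpolation=cv2.INTER_CUBIC);t=cv2.resize(t[130:330,60:452],(784,400),interpolation=cv2.INTER_CUBIC)
cv2.imwrite('pics/c7.png',np.vstack([a,t]));print(a.shape)
E
```

```text
t 26.07 pos [ 0.5131 -0.2053  0.2135] yaw0 12.55 spin -0.004 slide [-0.22 -0.22  8.95] w 0.03
(168, 784, 3)
```

View pics/c7.png

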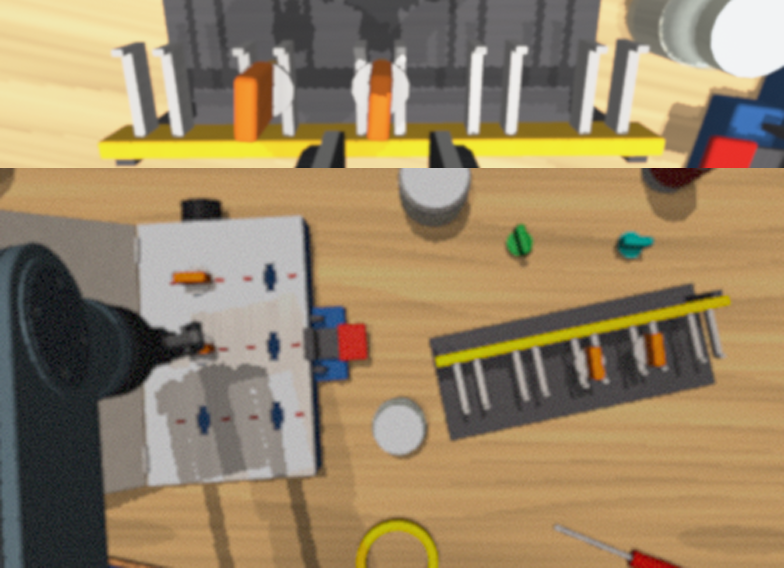

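arm_command:
  slide:
    - [-0.2, -0.28, 1.5]
    - [0, 0, 2]
    - [0, 0, 2]
    - [0, 0, 2]
    - [0, 0, 1.4]
  spin: [-0.004, 0, 0, 0, 0]
  grip: [3, 3, 3, 3, 3]

```text
t: 26.53
tool_pos: [0.5149, -0.2079, 0.1227]
eef_rot: [[-0.975, -0.22, -0.001], [-0.22, 0.975, 0.001], [0.001, 0.001, -1.0]]
wrist_force: [-1.0, 0.5, -0.4]
gripper_width: 0.03
```

arm_command:
  slide:
    - [0, 0, 0]
    - [0, 0, 0]
    - [0, 0, 0]
    - [0, 0, 0]
    - [0, 0, 0]
  spin: [0, 0, 0, 0, 0]
  grip: [3, 3, 0.5, 0.5, 0.5]

```text
t: 26.95
tool_pos: [0.5163, -0.2091, 0.1257]
eef_rot: [[-0.976, -0.22, 0.002], [-0.22, 0.976, -0.001], [-0.002, -0.002, -1.0]]
wrist_force: [0.3, 0.2, 2.4]
gripper_width: 0.0112
```

arm_command:
  slide:
    - [0, 0, 0]
    - [0, 0, 0]
    - [0, 0, -0.5]
    - [0, 0, -1]
    - [0, 0, -1]
  spin: [0, 0, 0, 0, 0]
  grip: [0.5, 0.5, 0.5, 0.5, 0.5]

```text
t: 27.37
tool_pos: [0.5151, -0.2085, 0.1498]
eef_rot: [[-0.976, -0.22, -0.001], [-0.22, 0.976, 0.001], [0.001, 0.001, -1.0]]
wrist_force: [0.6, 0.2, -0.4]
gripper_width: 0.0108
```

arm_command:
  slide:
    - [0, 0, -2]
    - [0, 0, -2]
    - [0, 0, -1.8]
    - [0, 0, 0]
    - [0, 0, 0]
  spin: [0, 0, 0, 0, 0]
  grip: [0.5, 0.5, 0.5, 0.5, 0.5]

```text
t: 27.78
tool_pos: [0.5161, -0.2091, 0.2089]
eef_rot: [[-0.976, -0.22, 0.003], [-0.22, 0.976, -0.002], [-0.002, -0.002, -1.0]]
wrist_force: [-0.6, 0.4, -0.4]
gripper_width: 0.0113
```

```bash
python3 -c "
from h import *
plan([.6094,.158,.123],4.3)"
```

```text
t 27.78 pos [ 0.5161 -0.2091  0.2089] yaw0 12.71 spin 0.147 slide [-12.06  35.91   8.59] w 0.0113
```

arm_command:
  slide:
    - [0, 0, 0]
    - [0, 0, 0]
    - [-1.2, 3.58, 0]
    - [-1.2, 3.58, 0]
    - [-1.2, 3.58, 0]
  spin: [0.0735, 0.0735, 0, 0, 0]
  grip: [0.5, 0.5, 0.5, 0.5, 0.5]

```text
t: 28.2
tool_pos: [0.5426, -0.0981, 0.2059]
eef_rot: [[-0.997, -0.072, -0.002], [-0.072, 0.997, 0.001], [0.002, 0.001, -1.0]]
wrist_force: [0.1, -0.5, -0.8]
gripper_width: 0.0113
```

arm_command:
  slide:
    - [-1.2, 3.58, 0]
    - [-1.2, 3.58, 0]
    - [-1.2, 3.58, 0]
    - [-1.2, 3.58, 0]
    - [-1.2, 3.58, 0]
  spin: [0, 0, 0, 0, 0]
  grip: [0.5, 0.5, 0.5, 0.5, 0.5]

```text
t: 28.62
tool_pos: [0.5891, 0.0859, 0.206]
eef_rot: [[-0.997, -0.075, -0.002], [-0.075, 0.997, 0.0], [0.002, 0.0, -1.0]]
wrist_force: [0.7, -0.4, 0.5]
gripper_width: 0.0113
```

arm_command:
  slide:
    - [-1.2, 3.58, 0]
    - [-1.25, 3.6, 0.5]
    - [0, 0, 2.5]
    - [0, 0, 2.5]
    - [0, 0, 2]
  spin: [0, 0, 0, 0, 0]
  grip: [0.5, 0.5, 0.5, 0.5, 0.5]

```text
t: 29.03
tool_pos: [0.6073, 0.1586, 0.1292]
eef_rot: [[-0.997, -0.077, -0.004], [-0.077, 0.997, -0.0], [0.004, -0.0, -1.0]]
wrist_force: [-0.5, -0.0, -0.9]
gripper_width: 0.0114
```

arm_command:
  slide:
    - [0, 0, 1]
    - [0, 0, 0]
    - [0, 0, 0]
    - [0, 0, 0]
    - [0, 0, 0]
  spin: [0, 0, 0, 0, 0]
  grip: [0.5, 0.5, 0.5, 0.5, 0.5]

```text
t: 29.45
tool_pos: [0.61, 0.1573, 0.124]
eef_rot: [[-0.997, -0.074, 0.003], [-0.074, 0.997, 0.0], [-0.003, 0.0, -1.0]]
wrist_force: [-0.3, -0.9, -0.6]
gripper_width: 0.0112
```

arm_command:
  slide:
    - [0, 0, 0]
    - [0, 0, 0]
    - [0, 0, 0]
    - [0, 0, 0]
    - [0, 0, 0]
  spin: [0, 0, 0, 0, 0]
  grip: [0.5, 0.5, 0.5, 0.5, 0.5]

```text
t: 29.87
tool_pos: [0.609, 0.1575, 0.1225]
eef_rot: [[-0.997, -0.075, 0.0], [-0.075, 0.997, 0.0], [-0.0, 0.0, -1.0]]
wrist_force: [-0.0, 0.5, -0.8]
gripper_width: 0.0113
```

```bash
python3 -c "
from h import *
plan([.6094,.158,.096],4.3)"
```

```text
t 29.87 pos [0.609  0.1575 0.1225] yaw0 4.28 spin -0.0 slide [-0.05  0.05  2.65] w 0.0113
```

arm_command:
  slide:
    - [-0.05, 0.05, 0.5]
    - [0, 0, 0.5]
    - [0, 0, 0.5]
    - [0, 0, 0.4]
    - [0, 0, 0]
  spin: [0, 0, 0, 0, 0]
  grip: [0.5, 0.5, 0.5, 0.5, 0.5]

```text
t: 30.28
tool_pos: [0.6085, 0.1579, 0.1017]
eef_rot: [[-0.997, -0.075, -0.003], [-0.075, 0.997, -0.0], [0.003, -0.0, -1.0]]
wrist_force: [-0.5, -0.0, -0.7]
gripper_width: 0.0114
```

arm_command:
  slide:
    - [0, 0, 0.3]
    - [0, 0, 0.2]
    - [0, 0, 0.2]
    - [0, 0, 0.1]
    - [0, 0, 0]
  spin: [0, 0, 0, 0, 0]
  grip: [0.5, 0.5, 0.5, 0.5, 0.5]

```text
t: 30.7
tool_pos: [0.6095, 0.158, 0.0957]
eef_rot: [[-0.997, -0.075, 0.0], [-0.075, 0.997, -0.0], [-0.0, -0.0, -1.0]]
wrist_force: [-0.9, -0.3, 1.5]
gripper_width: 0.0114
```

arm_command:
  slide:
    - [0, 0, 0.1]
    - [0, 0, 0.1]
    - [0, 0, 0]
    - [0, 0, 0]
    - [0, 0, 0]
  spin: [0, 0, 0, 0, 0]
  grip: [0.5, 0.5, 0.5, 0.5, 0.5]

```text
t: 31.12
tool_pos: [0.6095, 0.158, 0.0957]
eef_rot: [[-0.997, -0.075, 0.001], [-0.075, 0.997, -0.0], [-0.001, -0.0, -1.0]]
wrist_force: [-5.3, -1.3, 14.0]
gripper_width: 0.0112
```

arm_command:
  slide:
    - [0, 0, 0]
    - [0, 0, 0]
    - [0, 0, 0]
    - [0, 0, 0]
    - [0, 0, 0]
  spin: [0.1047, 0.1047, 0.1047, 0.1047, 0.1047]
  grip: [0.5, 0.5, 0.5, 0.5, 0.5]

```text
t: 31.53
tool_pos: [0.6111, 0.1582, 0.0957]
eef_rot: [[-0.899, 0.438, 0.005], [0.438, 0.899, 0.0], [-0.004, 0.003, -1.0]]
wrist_force: [0.4, 0.3, 8.5]
gripper_width: 0.0112
```

arm_command:
  slide:
    - [0, 0, 0]
    - [0, 0, 0]
    - [0, 0, 0]
    - [0, 0, 0]
    - [0, 0, 0]
  spin: [0.1047, 0.1047, 0.1047, 0.1047, 0.1047]
  grip: [0.5, 0.5, 0.5, 0.5, 0.5]

```text
t: 31.95
tool_pos: [0.6118, 0.1583, 0.0957]
eef_rot: [[-0.559, 0.829, 0.006], [0.829, 0.559, 0.001], [-0.003, 0.006, -1.0]]
wrist_force: [2.1, 0.8, 6.8]
gripper_width: 0.0111
```

arm_command:
  slide:
    - [0, 0, 0]
    - [0, 0, 0]
    - [0, 0, 0]
    - [0, 0, 0]
    - [0, 0, 0]
  spin: [0.1047, 0.1047, 0.1047, 0.1047, 0.1047]
  grip: [0.5, 0.5, 0.5, 0.5, 0.5]

```text
t: 32.37
tool_pos: [0.6124, 0.1586, 0.0958]
eef_rot: [[-0.07, 0.998, 0.008], [0.998, 0.07, 0.001], [0.001, 0.008, -1.0]]
wrist_force: [2.8, 1.1, 6.4]
gripper_width: 0.0114
```

arm_command:
  slide:
    - [0, 0, 0]
    - [0, 0, 0]
    - [0, 0, 0]
    - [0, 0, 0]
    - [0, 0, 0]
  spin: [0, 0, 0, 0, 0]
  grip: [0.5, 0.5, 3, 3, 3]

```text
t: 32.78
tool_pos: [0.6089, 0.1579, 0.0929]
eef_rot: [[-0.075, 0.997, -0.001], [0.997, 0.075, -0.0], [-0.0, -0.001, -1.0]]
wrist_force: [-0.2, 0.2, -0.6]
gripper_width: 0.0299
```

arm_command:
  slide:
    - [0, 0, 0]
    - [0, 0, 0]
    - [0, 0, -1]
    - [0, 0, -2]
    - [0, 0, -3]
  spin: [0, 0, 0, 0, 0]
  grip: [3, 3, 3, 3, 3]

```text
t: 33.2
tool_pos: [0.6074, 0.1578, 0.1515]
eef_rot: [[-0.075, 0.997, -0.006], [0.997, 0.075, -0.001], [-0.0, -0.006, -1.0]]
wrist_force: [0.1, 0.1, 0.1]
gripper_width: 0.03
```

arm_command:
  slide:
    - [0, 0, -3]
    - [0, 0, -3]
    - [0, 0, 0]
    - [0, 0, 0]
    - [0, 0, 0]
  spin: [-0.114, -0.114, -0.114, -0.114, -0.114]
  grip: [3, 3, 3, 3, 3]

```text
t: 33.62
tool_pos: [0.6097, 0.1581, 0.2152]
eef_rot: [[-0.606, 0.796, 0.002], [0.796, 0.606, 0.0], [-0.001, 0.002, -1.0]]
wrist_force: [0.2, 0.4, -1.4]
gripper_width: 0.03
```

arm_command:
  slide:
    - [0, 0, 0]
    - [0, 0, 0]
    - [0, 0, 0]
    - [0, 0, 0]
    - [0, 0, 0]
  spin: [-0.114, -0.114, -0.114, -0.114, -0.114]
  grip: [3, 3, 3, 3, 3]

```text
t: 34.03
tool_pos: [0.6093, 0.158, 0.214]
eef_rot: [[-0.939, 0.343, 0.0], [0.343, 0.939, 0.0], [-0.0, 0.0, -1.0]]
wrist_force: [-0.5, -1.0, 0.1]
gripper_width: 0.0302
```

arm_command:
  slide:
    - [0, 0, 0]
    - [0, 0, 0]
    - [0, 0, 0]
    - [0, 0, 0]
    - [0, 0, 0]
  spin: [-0.114, -0.114, -0.114, -0.114, -0.114]
  grip: [3, 3, 3, 3, 3]

```text
t: 34.45
tool_pos: [0.6093, 0.158, 0.214]
eef_rot: [[-0.976, -0.218, 0.0], [-0.218, 0.976, -0.0], [-0.0, -0.0, -1.0]]
wrist_force: [-0.2, 0.4, 0.0]
gripper_width: 0.0302
```

```bash
python3 - <<'E'
from h import *
plan([.5307,-.273,.214],12.8)
snap('top','t5')
E
```

```text
t 34.45 pos [0.6093 0.158  0.214 ] yaw0 12.6 spin -0.004 slide [ 17.22 -40.29   0.  ] w 0.0302
```

arm_command:
  slide:
    - [1.43, -3.36, 0]
    - [1.43, -3.36, 0]
    - [1.43, -3.36, 0]
    - [1.43, -3.36, 0]
    - [1.43, -3.36, 0]
  spin: [0, 0, 0, 0, 0]
  grip: [3, 3, 3, 3, 3]

```text
t: 34.92
tool_pos: [0.5747, -0.0227, 0.214]
eef_rot: [[-0.978, -0.21, 0.001], [-0.21, 0.978, -0.0], [-0.001, -0.0, -1.0]]
wrist_force: [0.2, -0.4, -0.5]
gripper_width: 0.0296
```

arm_command:
  slide:
    - [1.43, -3.36, 0]
    - [1.43, -3.36, 0]
    - [1.43, -3.36, 0]
    - [1.43, -3.36, 0]
    - [1.43, -3.36, 0]
  spin: [0, 0, 0, 0, 0]
  grip: [3, 3, 3, 3, 3]

```text
t: 35.33
tool_pos: [0.5405, -0.2024, 0.2141]
eef_rot: [[-0.978, -0.21, 0.001], [-0.21, 0.978, -0.0], [-0.001, -0.0, -1.0]]
wrist_force: [-0.0, -0.8, -0.1]
gripper_width: 0.0302
```

arm_command:
  slide:
    - [1.43, -3.36, 0]
    - [1.43, -3.36, 0]
    - [0, 0, 0]
    - [0, 0, 0]
    - [0, 0, 0]
  spin: [0, 0, 0, 0, 0]
  grip: [3, 3, 3, 3, 3]

```text
t: 35.75
tool_pos: [0.5273, -0.2721, 0.2135]
eef_rot: [[-0.978, -0.21, 0.0], [-0.21, 0.978, 0.001], [-0.0, 0.001, -1.0]]
wrist_force: [-0.1, 0.5, -0.1]
gripper_width: 0.03
```

arm_command:
  slide:
    - [0, 0, 0]
    - [0, 0, 0]
    - [0, 0, 0]
    - [0, 0, 0]
    - [0, 0, 0]
  spin: [0, 0, 0, 0, 0]
  grip: [3, 3, 3, 3, 3]

```text
t: 36.17
tool_pos: [0.5277, -0.2717, 0.2134]
eef_rot: [[-0.977, -0.214, 0.0], [-0.214, 0.977, -0.0], [-0.0, -0.0, -1.0]]
wrist_force: [-0.3, -0.5, -0.1]
gripper_width: 0.0299
```

```bash
python3 - <<'E'
from h import *
plan([.5307,-.273,.124],12.8)
im=snap('wrist','w8')
a=cv2.imread('pics/w8.png');t=cv2.imread('pics/t5.png')
a=cv2.resize(a[150:270],None,fx=1.4,fy=1.4,interpolation=cv2.INTER_CUBIC);t=cv2.resize(t[130:330,60:452],(784,400),interpolation=cv2.INTER_CUBIC)
cv2.imwrite('pics/c8.png',np.vstack([a,t]))
E
```

```text
t 36.17 pos [ 0.5277 -0.2717  0.2134] yaw0 12.33 spin -0.008 slide [-0.27 -0.19  8.94] w 0.0299
```

View pics/c8.png

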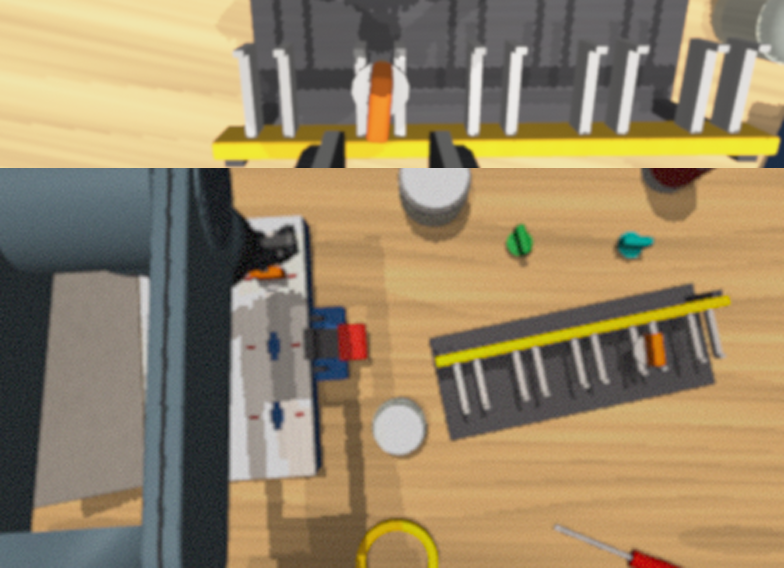

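arm_command:
  slide:
    - [-0.22, -0.28, 1.5]
    - [0, 0, 2]
    - [0, 0, 2]
    - [0, 0, 2]
    - [0, 0, 1.4]
  spin: [-0.006, 0, 0, 0, 0]
  grip: [3, 3, 3, 3, 3]

```text
t: 36.63
tool_pos: [0.5295, -0.2741, 0.1225]
eef_rot: [[-0.976, -0.218, -0.002], [-0.218, 0.976, 0.001], [0.001, 0.002, -1.0]]
wrist_force: [0.3, 0.1, -1.6]
gripper_width: 0.0298
```

arm_command:
  slide:
    - [0, 0, 0]
    - [0, 0, 0]
    - [0, 0, 0]
    - [0, 0, 0]
    - [0, 0, 0]
  spin: [0, 0, 0, 0, 0]
  grip: [3, 3, 0.5, 0.5, 0.5]

```text
t: 37.05
tool_pos: [0.5309, -0.2753, 0.1258]
eef_rot: [[-0.976, -0.218, 0.002], [-0.218, 0.976, -0.002], [-0.002, -0.002, -1.0]]
wrist_force: [-0.2, 0.6, 2.9]
gripper_width: 0.0112
```

arm_command:
  slide:
    - [0, 0, 0]
    - [0, 0, 0]
    - [0, 0, -0.5]
    - [0, 0, -1]
    - [0, 0, -1]
  spin: [0, 0, 0, 0, 0]
  grip: [0.5, 0.5, 0.5, 0.5, 0.5]

```text
t: 37.47
tool_pos: [0.5297, -0.2744, 0.1497]
eef_rot: [[-0.976, -0.218, -0.001], [-0.218, 0.976, 0.001], [0.001, 0.001, -1.0]]
wrist_force: [0.8, -0.5, 0.6]
gripper_width: 0.0109
```

arm_command:
  slide:
    - [0, 0, -2]
    - [0, 0, -2]
    - [0, 0, -1.8]
    - [0, 0, 0]
    - [0, 0, 0]
  spin: [0, 0, 0, 0, 0]
  grip: [0.5, 0.5, 0.5, 0.5, 0.5]

```text
t: 37.88
tool_pos: [0.5307, -0.2752, 0.209]
eef_rot: [[-0.976, -0.218, 0.003], [-0.218, 0.976, -0.002], [-0.002, -0.003, -1.0]]
wrist_force: [0.5, -0.4, -1.2]
gripper_width: 0.0114
```

```bash
python3 -c "
from h import *
plan([.5296,.152,.123],4.3)"
```

```text
t 37.88 pos [ 0.5307 -0.2752  0.209 ] yaw0 12.62 spin 0.145 slide [-3.09 42.61  8.6 ] w 0.0114
```

12 rows of (-0.26, 3.55).

arm_command:
  slide:
    - [0, 0, 0]
    - [0, 0, 0]
    - [-0.26, 3.55, 0]
    - [-0.26, 3.55, 0]
    - [-0.26, 3.55, 0]
  spin: [0.0725, 0.0725, 0, 0, 0]
  grip: [0.5, 0.5, 0.5, 0.5, 0.5]

```text
t: 38.3
tool_pos: [0.5288, -0.1669, 0.2057]
eef_rot: [[-0.997, -0.073, -0.003], [-0.073, 0.997, 0.002], [0.002, 0.002, -1.0]]
wrist_force: [0.2, 1.1, -0.6]
gripper_width: 0.0117
```

arm_command:
  slide:
    - [-0.26, 3.55, 0]
    - [-0.26, 3.55, 0]
    - [-0.26, 3.55, 0]
    - [-0.26, 3.55, 0]
    - [-0.26, 3.55, 0]
  spin: [0, 0, 0, 0, 0]
  grip: [0.5, 0.5, 0.5, 0.5, 0.5]

```text
t: 38.72
tool_pos: [0.5284, 0.0118, 0.2061]
eef_rot: [[-0.997, -0.075, -0.002], [-0.075, 0.997, 0.0], [0.002, 0.001, -1.0]]
wrist_force: [1.2, -0.3, -1.6]
gripper_width: 0.011
```

arm_command:
  slide:
    - [-0.26, 3.55, 0]
    - [-0.26, 3.55, 0]
    - [-0.26, 3.55, 0]
    - [-0.26, 3.55, 0]
    - [0, 0, 2.5]
  spin: [0, 0, 0, 0, 0]
  grip: [0.5, 0.5, 0.5, 0.5, 0.5]

```text
t: 39.13
tool_pos: [0.5308, 0.1587, 0.1854]
eef_rot: [[-0.997, -0.08, 0.007], [-0.08, 0.997, 0.004], [-0.007, 0.003, -1.0]]
wrist_force: [1.0, -0.2, 0.0]
gripper_width: 0.0113
```

arm_command:
  slide:
    - [0, 0, 2.5]
    - [0, 0, 2]
    - [0, 0, 1.5]
    - [0, 0, 0]
    - [0, 0, 0]
  spin: [0, 0, 0, 0, 0]
  grip: [0.5, 0.5, 0.5, 0.5, 0.5]

```text
t: 39.55
tool_pos: [0.528, 0.1524, 0.1209]
eef_rot: [[-0.997, -0.075, -0.004], [-0.075, 0.997, -0.0], [0.004, -0.0, -1.0]]
wrist_force: [0.4, 0.2, -0.3]
gripper_width: 0.0111
```

arm_command:
  slide:
    - [0, 0, 0]
    - [0, 0, 0]
    - [0, 0, 0]
    - [0, 0, 0]
    - [0, 0, 0]
  spin: [0, 0, 0, 0, 0]
  grip: [0.5, 0.5, 0.5, 0.5, 0.5]

```text
t: 39.97
tool_pos: [0.5296, 0.1524, 0.123]
eef_rot: [[-0.997, -0.075, 0.001], [-0.075, 0.997, 0.0], [-0.001, 0.0, -1.0]]
wrist_force: [-0.1, 0.4, -0.5]
gripper_width: 0.011
```

```bash
python3 -c "
from h import *
plan([.5296,.152,.096],4.3)"
```

```text
t 39.97 pos [0.5296 0.1524 0.123 ] yaw0 4.3 spin 0.0 slide [ 0.01 -0.04  2.7 ] w 0.011
```

arm_command:
  slide:
    - [0, -0.03, 0.5]
    - [0, 0, 0.5]
    - [0, 0, 0.5]
    - [0, 0, 0.4]
    - [0, 0, 0]
  spin: [0, 0, 0, 0, 0]
  grip: [0.5, 0.5, 0.5, 0.5, 0.5]

```text
t: 40.38
tool_pos: [0.5284, 0.152, 0.1019]
eef_rot: [[-0.997, -0.075, -0.002], [-0.075, 0.997, -0.0], [0.003, -0.0, -1.0]]
wrist_force: [-0.3, 0.6, -0.5]
gripper_width: 0.0113
```

arm_command:
  slide:
    - [0, 0, 0.3]
    - [0, 0, 0.2]
    - [0, 0, 0.2]
    - [0, 0, 0.1]
    - [0, 0, 0]
  spin: [0, 0, 0, 0, 0]
  grip: [0.5, 0.5, 0.5, 0.5, 0.5]

```text
t: 40.8
tool_pos: [0.5293, 0.1521, 0.0958]
eef_rot: [[-0.997, -0.075, 0.0], [-0.075, 0.997, -0.0], [-0.0, -0.0, -1.0]]
wrist_force: [-1.0, -0.8, 2.4]
gripper_width: 0.0112
```

arm_command:
  slide:
    - [0, 0, 0.1]
    - [0, 0, 0.1]
    - [0, 0, 0]
    - [0, 0, 0]
    - [0, 0, 0]
  spin: [0, 0, 0, 0, 0]
  grip: [0.5, 0.5, 0.5, 0.5, 0.5]

```text
t: 41.22
tool_pos: [0.5294, 0.1522, 0.0957]
eef_rot: [[-0.997, -0.075, 0.001], [-0.075, 0.997, -0.0], [-0.001, -0.0, -1.0]]
wrist_force: [-6.1, -1.3, 17.7]
gripper_width: 0.011
```

arm_command:
  slide:
    - [0, 0, 0]
    - [0, 0, 0]
    - [0, 0, 0]
    - [0, 0, 0]
    - [0, 0, 0]
  spin: [0.1047, 0.1047, 0.1047, 0.1047, 0.1047]
  grip: [0.5, 0.5, 0.5, 0.5, 0.5]

```text
t: 41.63
tool_pos: [0.5313, 0.1525, 0.0957]
eef_rot: [[-0.899, 0.438, 0.005], [0.438, 0.899, 0.001], [-0.005, 0.003, -1.0]]
wrist_force: [-0.7, 1.0, 11.5]
gripper_width: 0.0116
```

arm_command:
  slide:
    - [0, 0, 0]
    - [0, 0, 0]
    - [0, 0, 0]
    - [0, 0, 0]
    - [0, 0, 0]
  spin: [0.1047, 0.1047, 0.1047, 0.1047, 0.1047]
  grip: [0.5, 0.5, 0.5, 0.5, 0.5]

```text
t: 42.05
tool_pos: [0.532, 0.1528, 0.0957]
eef_rot: [[-0.56, 0.829, 0.007], [0.829, 0.56, 0.001], [-0.003, 0.006, -1.0]]
wrist_force: [1.5, 1.6, 10.0]
gripper_width: 0.0114
```

arm_command:
  slide:
    - [0, 0, 0]
    - [0, 0, 0]
    - [0, 0, 0]
    - [0, 0, 0]
    - [0, 0, 0]
  spin: [0.1047, 0.1047, 0.1047, 0.1047, 0.1047]
  grip: [0.5, 0.5, 0.5, 0.5, 0.5]

```text
t: 42.47
tool_pos: [0.533, 0.1531, 0.0958]
eef_rot: [[-0.07, 0.997, 0.009], [0.998, 0.07, 0.002], [0.001, 0.009, -1.0]]
wrist_force: [4.3, 3.6, 6.8]
gripper_width: 0.0113
```

arm_command:
  slide:
    - [0, 0, 0]
    - [0, 0, 0]
    - [0, 0, 0]
    - [0, 0, 0]
    - [0, 0, 0]
  spin: [0, 0, 0, 0, 0]
  grip: [0.5, 0.5, 3, 3, 3]

```text
t: 42.88
tool_pos: [0.5288, 0.152, 0.093]
eef_rot: [[-0.076, 0.997, -0.001], [0.997, 0.076, -0.0], [-0.0, -0.001, -1.0]]
wrist_force: [-0.9, 0.4, 0.2]
gripper_width: 0.0298
```

arm_command:
  slide:
    - [0, 0, 0]
    - [0, 0, 0]
    - [0, 0, -1]
    - [0, 0, -2]
    - [0, 0, -3]
  spin: [0, 0, 0, 0, 0]
  grip: [3, 3, 3, 3, 3]

```text
t: 43.3
tool_pos: [0.5273, 0.1519, 0.152]
eef_rot: [[-0.075, 0.997, -0.006], [0.997, 0.075, -0.001], [-0.0, -0.006, -1.0]]
wrist_force: [-0.1, -0.5, -0.2]
gripper_width: 0.0298
```

arm_command:
  slide:
    - [0, 0, -3]
    - [0, 0, -3]
    - [-2, 0, -2]
    - [-3, 0, 0]
    - [-3, 0, 0]
  spin: [0, 0, 0, 0, 0]
  grip: [3, 3, 3, 3, 3]

```text
t: 43.72
tool_pos: [0.5362, 0.0721, 0.2362]
eef_rot: [[-0.078, 0.997, 0.005], [0.997, 0.078, -0.0], [-0.001, 0.005, -1.0]]
wrist_force: [-0.0, -0.7, -1.3]
gripper_width: 0.0302
```

arm_command:
  slide:
    - [-3, 0, 0]
    - [-3, 0, 0]
    - [-3, 0, 0]
    - [-3, 0, 0]
    - [-3, 0, 0]
  spin: [0, 0, 0, 0, 0]
  grip: [3, 3, 3, 3, 3]

```text
t: 44.13
tool_pos: [0.5464, -0.0787, 0.2341]
eef_rot: [[-0.075, 0.997, 0.0], [0.997, 0.075, -0.0], [-0.0, 0.0, -1.0]]
wrist_force: [0.5, 0.1, 0.8]
gripper_width: 0.0299
```

arm_command:
  slide:
    - [-3, 0, 0]
    - [-3, 0, 0]
    - [0, 0, 0]
    - [0, 0, 0]
    - [0, 0, 0]
  spin: [0, 0, 0, 0, 0]
  grip: [3, 3, 3, 3, 3]

```text
t: 44.55
tool_pos: [0.5509, -0.1367, 0.2335]
eef_rot: [[-0.075, 0.997, -0.0], [0.997, 0.075, 0.001], [0.001, -0.0, -1.0]]
wrist_force: [-0.8, -0.1, -0.2]
gripper_width: 0.0303
```

```bash
python3 - <<'E'
from h import *
s=manip.state();print(s['t'],s['tool_pos'],s['wrist_force'])
t=snap('top','t6');c=snap('scene','s6')
t=cv2.resize(t[130:290,60:326,::-1],None,fx=2.9,fy=2.9,interpolation=cv2.INTER_CUBIC);cv2.imwrite('pics/t6b.png',t)
cv2.imwrite('pics/s6b.png',cv2.resize(c[120:300,120:460,::-1],None,fx=2.3,fy=2.3,interpolation=cv2.INTER_CUBIC))
E
```

```text
44.55 [ 0.55085945 -0.13670359  0.23350702] [-0.79804636 -0.08921552 -0.23173534]
```

View pics/t6b.png

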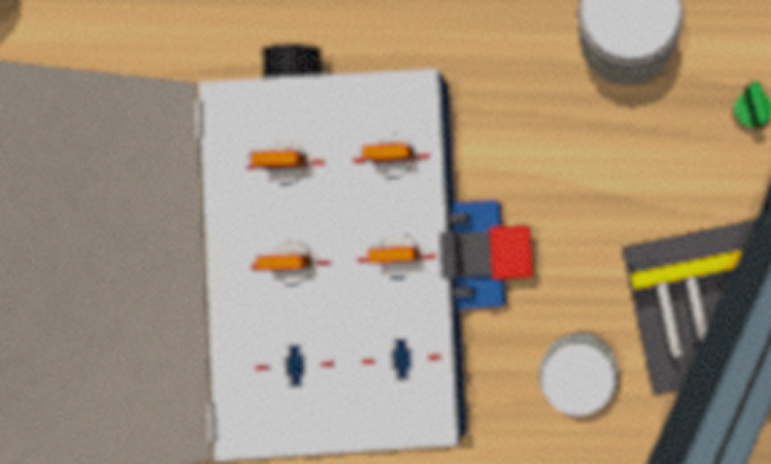

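View pics/s6b.png

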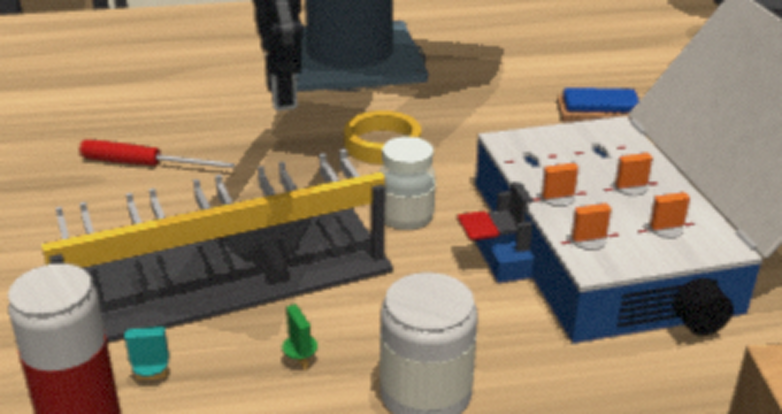

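```bash
python3 -c "
from h import *
print(manip.finish_job())"
```

```text
the job is handed in; nothing more can be done
None
```

The hood is open, all four orange studs are locked in the panel, and the job is handed in; no verdict was reported.

- **Hood:** I pressed the red release and the hood sprang fully open. It was still leaning outward on its stop in the last pictures.
- **Studs:** Only four studs were present. Each went into its own slot, was pressed down until the flange met the panel (11–18 N), and turned a quarter. All four were seated at the same height, within about 0.5 mm.
- **Rack:** It was knocked about 2 cm aside after the first stud. I measured it again before each of the other grasps.
- **Last checks (top and scene cameras):** All four wings stand upright in line with the red ticks, and the rack is empty and standing. The tin, the jar and the look-alikes are untouched, and the gripper is clear of everything. The job was done at about 45 s of the 208 s allowed.
- **Disagreements:** The top and close wrist views of the slots differed by at most about 1.5 mm, within what the fit allows. No check failed.

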